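# Clean massage ball into its base with the tongs

## Task

The hard silicone ball lying in the open acrylic box has just been disinfected: take the sprung tongs from the steel tray, lift the ball out of the box with them and set it gently in the hollow top of the turned wooden base. Only the tongs may touch the ball on the way: not the gripper, and not the worktop. Then lay the tongs flat in the tray again and let go, without shifting or knocking over anything else.

Things in the scene. Friction and masses are not known exactly. Their poses are not given: they have to be found in the camera images.
- tongs: Sprung steel tongs, 190 mm long, 25 mm high, 140 g, lying flat in the tray, arms side by side. Origin on the centre line at underside level, under the middle of the two black grip pads; x runs to the tips, y across (closing direction), z up when flat. Jaws end at x = +115 mm. Pads on the outsides of the arms: x = -24 to +26 mm, z = 2 to 22 mm. Outside width at the tips 102 mm relaxed.
- tongs_tips (a point): Point midway between the jaws, 100 mm from the tongs' origin towards the tips, 12.5 mm above the underside: the ball's centre belongs here when gripped. The jaws are 29 mm long and 25 mm high, the clear gap between their lips about 86 mm relaxed. Axes as tongs.
- tongs_pin (a point): Pivot pin with coil spring at the back end of the tongs, 70 mm behind their origin, 12.5 mm above the underside. The spring pushes each grip pad outwards with about 5 N relaxed, 7 N at the ball, 9 N fully squeezed, so partly squeezed tongs stay between the fingers. Axes as tongs.
- tongs_left (a joint): Closing angle of the left arm about the pin (the right arm mirrors it): 0 relaxed, about 0.09 rad with the ball held, 0.15 rad fully squeezed. Width across the two grip pads: 59 mm relaxed, about 46 mm with the ball held, 38 mm fully squeezed.
- tray: Shallow steel tray, 246 (x) by 168 (y) mm, fixed, floor 3 mm thick, rim 3 mm thick and 11 mm high. Origin under its centre.
- box: Clear acrylic box without its lid, outside 200 (x) by 136 (y) by 68 mm high, walls and floor 4 mm, fixed. Origin under its centre; x along the long side.
- ball_center (a point): Centre of the hard silicone ball, 60 mm in diameter, about 120 g, loose on the floor of the box, its top 4 mm below the box's rim. The axes mean nothing (it rolls).
- ball: The same ball; its origin is a point on its surface and turns with it.
- cradle_seat (a point): Where the centre of the ball must come to rest: 66 mm above the worktop over the middle of the base's hollow. z is up.
- cradle: Turned beech base for the ball, loose, 0.55 kg: a round foot 96 mm across and 10 mm high, a waist, and a hollow (concave) top 49 mm across whose rim stands 45 mm high; the seated ball sinks 9 mm into it and centres itself. Origin under its centre.
- tub: Upright round tub, 80 mm across, 130 mm high, near one end of the box. Origin under its centre. Leave alone.
- flask: Upright steel drinking flask, 70 mm across, 182 mm high, near the base. Origin under its centre. Leave alone.
- clamp: Spring clamp lying flat, 110 (y) by 60 by 22 mm high, near the other end of the box. Origin under its centre. Leave alone.
- carabiner: Aluminium carabiner lying flat, 102 (y) by 62 by 10 mm high, near the base. Origin under its centre. Leave alone.
- dumbbell: Navy dumbbell, 190 (y) by 72 by 63 mm high, lying at the left side. Origin under its centre. Leave alone.
- roller: Wooden massage roller, 300 (y) by 38 by 38 mm, lying at the right side. Origin under its centre. Leave alone.
Not all that is in view belongs to the job. Of the things that look like the cradle, the smallest one is meant.

How it is judged:
By the outcome, as a careful person would: the job done as asked, in the order asked, and still so for the second after the job is handed in, with the robot touching nothing.
It also fails if it takes over 61 s, if anything falls off the work surface, if the arm or the gripper's body presses on something with over 40 N, if the wrist force passes 120 N, or if a joint passes its speed limit or range.

## Robot

A 6-joint arm with a two-finger parallel gripper is mounted at the origin on the work surface. World frame = base frame: x ahead of the robot, y to its left, z up, the work surface at z = 0. Lengths are in m, angles in rad, forces in N, time in s.
With the tool pointing down it reaches from about 0.35 to 0.85 m from the base axis. Payload 8.1 kg.
Tool frame: the origin (TCP) lies on the mounting face of the last link; the fingertips stand 186 mm ahead of it and the grasp point (between the pads) lies 167 mm ahead of it (grip_point_offset is the distance from the TCP to the grasp point, in m); z points along the fingers, y is the direction in which the jaws open and shut (so a half turn about z gives the same grasp; the last joint's range is limited). The gripper opens to 93 mm and grips with 3 to 60 N. Pads are 15 mm wide; open, the fingers measure 128 mm over their backs; the gripper's body (75 mm by 188 mm) begins 65 mm behind the grasp point.
Start: joints at [1.095, 0.13, 1.488, -0, 1.523, -0.085], TCP at [0.229, 0.555, 0.405] pointing down, gripper open.
Joint ranges: [-2.96, 2.96], [-0.89, 2.26], [0.02, 2.5], [-1.34, 4.48], [0, 2.73], [-2.66, 2.66]. Speed limits (rad/s): [2.39, 2.39, 2.79, 3.14, 3.14, 3.14].

## Interface

Orientations are given as a rotation vector (axis times angle).
In Python, from plant import read_state, read_camera, close_job, grip_point_offset gives the robot as it stands.
- The arm moves only by the shell command python3 -m creep 'ROWS' [OPENING] [FORCE]. ROWS is JSON, a list of rows, each a list of 2 entries, a list of its own where there are three numbers: the shift along the tool's x, y, z in cm, then the turn, a rotation vector about the tool's x, y, z in degrees. In form: [[[tx, ty, tz], [rx, ry, rz]], ...]. A call has 1 to 12 rows; each row shifts and turns the commanded pose from where the row before left it, along the tool's axes as they then stand; what a row does not reach is not made up. A row lasts 1/12 s, in which the tool goes at most 41.7 mm and 7.16 degrees, less where a joint would pass 70% of its speed; a pose out of reach is approached as far as the arm can. A call is refused whole if a number of a shift passes 4.17 or a number of a turn 7.16, either way. A call with a gripper value outside its range is refused whole. OPENING is the opening in per cent of the stroke, from 0 (shut) to 100 (fully open), set as the call begins (- or left out, the last holds). The fingers move at their own pace and stop on an object; FORCE is the grip in N (left out, the last holds). Time passes only in rows, so rows that do not move let the fingers close. It gives the time, the measured TCP pose, the force and the opening at its end, in the units of the state.
- read_state(): the state, without advancing time (a new reading comes with each control period).
- read_camera(name): name is "scene" or "top" or "wrist"; returns a dict with "img" (480x640x3 uint8, red, green, blue), "K" (3x3 intrinsics, pixels), "k1" (the pictures are not rectified: a ray, as slopes to the right and down, at radius r is drawn at 1 + k1 r^2 times it, then the intrinsics apply), "T" (4x4, takes a point from camera to world coordinates). Camera axes: x right, y down, z forward; pixel columns grow to the right and rows downward; lengths in m; the calibration is good to about 2 mm. A picture is of the moment at which its call begins. There is no depth.
- close_job(): hands the job in, once; it reports no verdict.
The state is a dict: "t": time; "q": joint angles; "dq": joint speeds; "joint_torque": joint torques, N m; "tool_pos": TCP position; "orientation": TCP orientation; "force": force on the tool from outside, world axes, zero at the start; "wrist_torque": the same for the moment, N m; "opening": finger opening in m.
Only numpy, scipy, OpenCV 4.12 (cv2) and the standard library are available. Lean on these libraries where they do the work, as an engineer would, in place of code of your own. Each camera call takes 0.05 s, during which the arm holds its last target.

## Working session

There is one attempt and no reset: what is moved stays moved. The work goes in short steps, Python scripts to look and compute and a shell command to move; the robot and the scene stay as the last step left them, time stands still between calls to the robot, and variables do not carry over. Pictures are saved under pics/ and viewed, and the job is handed in when it is done.

```bash
ls; mkdir -p pics; python3 - <<'E'
from plant import *
import cv2
s=read_state(); print(s)
print(grip_point_offset)
for n in ["scene","top","wrist"]:
    c=read_camera(n); cv2.imwrite(f"pics/{n}0.png",c["img"][:,:,::-1]); print(n,c["K"].tolist(),c["k1"],c["T"].round(4).tolist())
E
```

```text
pics
{'t': 0.0, 'q': array([ 1.09461621e+00,  1.31167901e-01,  1.48929033e+00, -1.09574794e-05,
        1.52296980e+00, -8.53979604e-02]), 'dq': array([ 0.00100359,  0.00175616, -0.00047699,  0.00032949,  0.00158345,
        0.00056997]), 'joint_torque': array([-8.49316857e-04, -5.59839821e+01, -4.91753769e+01,  7.68135488e-02,
        3.55175254e-02, -2.23216875e-04]), 'tool_pos': array([0.22842281, 0.55457265, 0.40367703]), 'orientation': array([-6.09843027e-01, -3.08132420e+00,  2.77442081e-03]), 'force': array([0.68251193, 0.55139227, 0.77075405]), 'wrist_torque': array([-0.02044658,  0.04406837,  0.00206355]), 'opening': 0.09262066762463363}
0.1673
scene [[551.8867806243264, 0.0, 327.4429248178519], [0.0, 551.8867806243264, 237.64954774904112], [0.0, 0.0, 1.0]] -0.15992719103873246 [[0.3841, 0.7902, -0.4776, 1.3681], [0.9233, -0.3344, 0.1892, -0.301], [-0.0102, -0.5136, -0.858, 1.4692], [0.0, 0.0, 0.0, 1.0]]
top [[510.3701043799561, 0.0, 314.8608454281486], [0.0, 510.3701043799561, 232.7791881065166], [0.0, 0.0, 1.0]] 0.03285999836361668 [[-0.0626, -0.9712, 0.2301, 0.3128], [-0.998, 0.0613, -0.0126, 0.0053], [-0.0018, -0.2304, -0.9731, 1.211], [0.0, 0.0, 0.0, 1.0]]
wrist [[385.08704534733965, 0.0, 315.75907727912164], [0.0, 385.08704534733965, 233.21938353044126], [0.0, 0.0, 1.0]] -0.0431110554453941 [[0.3817, 0.8975, 0.2209, 0.1673], [0.9243, -0.3701, -0.0932, 0.5797], [-0.0019, 0.2398, -0.9708, 0.3829], [0.0, 0.0, 0.0, 1.0]]
```

View pics/scene0.png

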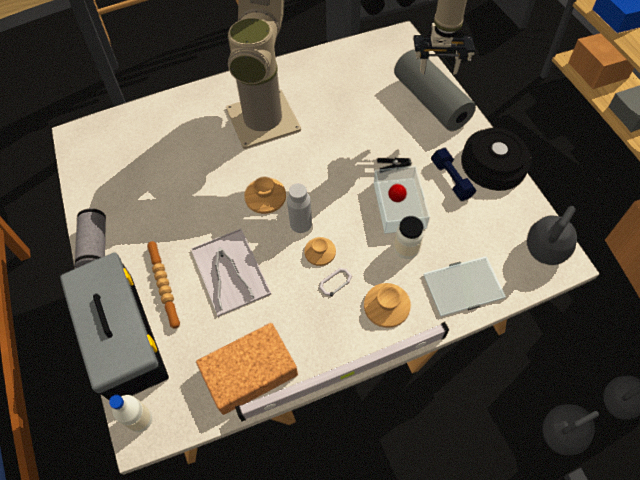

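View pics/top0.png

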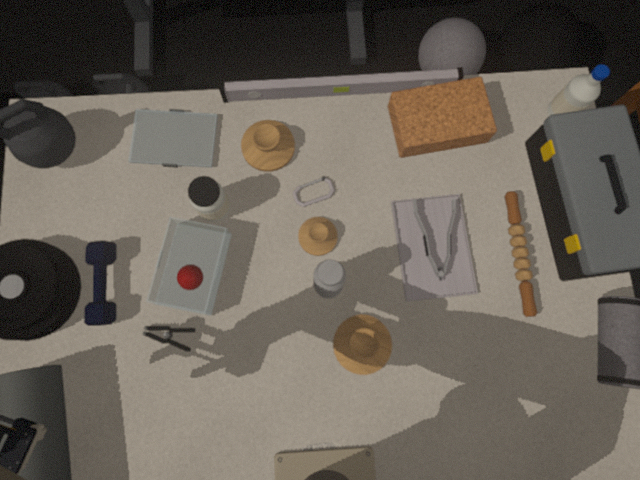

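View pics/wrist0.png

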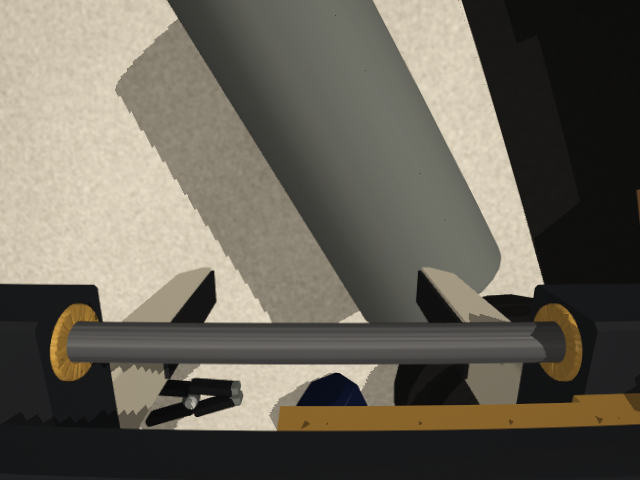

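```bash
cat > h.py <<'E'
import numpy as np, cv2
from plant import *
from scipy.spatial.transform import Rotation as R
def ray(c,uv):
    K=c["K"];D=np.array([c["k1"],0,0,0,0.])
    p=cv2.undistortPoints(np.array([[uv]],float),K,D)[0,0]
    T=c["T"]; d=T[:3,:3]@np.array([p[0],p[1],1.]); return T[:3,3],d/np.linalg.norm(d)
def plane(c,uv,z):
    o,d=ray(c,uv); return o+d*(z-o[2])/d[2]
def tri(rs):
    A=sum(np.eye(3)-np.outer(d,d) for o,d in rs); b=sum((np.eye(3)-np.outer(d,d))@o for o,d in rs)
    p=np.linalg.solve(A,b); return p,[round(float(np.linalg.norm(np.cross(p-o,d)))*1000,1) for o,d in rs]
def proj(c,P):
    T=c["T"];p=T[:3,:3].T@(np.asarray(P,float)-T[:3,3]); x=p[:2]/p[2]; r2=x@x
    x=x*(1+c["k1"]*r2); return (c["K"]@np.array([x[0],x[1],1]))[:2]
E
python3 - <<'E'
from h import *
for n,crops in [("top",[(140,210,110,110,6),(380,190,110,120,5),(290,170,80,130,5)]),("scene",[(360,150,80,110,6),(190,225,90,95,6),(280,180,90,120,5)])]:
    c=read_camera(n)
    np.save(f"{n}.npy",c,allow_pickle=True)
    for i,(x,y,w,h,k) in enumerate(crops):
        im=c["img"][y:y+h,x:x+w,::-1]; im=cv2.resize(im,None,fx=k,fy=k,interpolation=cv2.INTER_CUBIC)
        for g in range(0,w,10): cv2.putText(im,str(x+g),(g*k,8),0,.3,(255,0,255),1); cv2.line(im,(g*k,0),(g*k,3),(255,0,255),1)
        for g in range(0,h,10): cv2.putText(im,str(y+g),(0,g*k+4),0,.3,(255,0,255),1)
        cv2.imwrite(f"pics/{n}_c{i}.png",im[:600,:800])
E
```

```text
(no output)
```

View pics/top_c0.png

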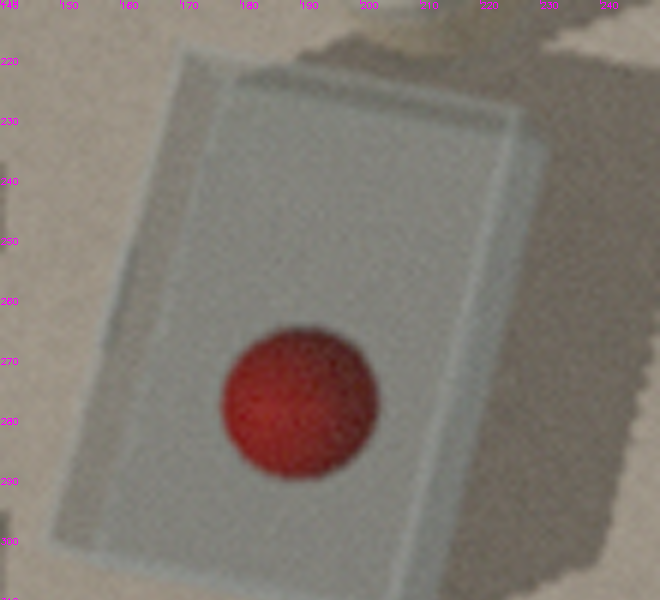

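View pics/top_c1.png

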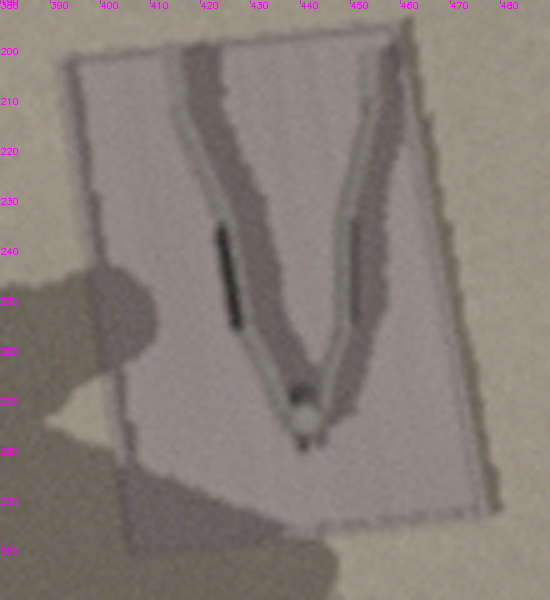

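View pics/top_c2.png

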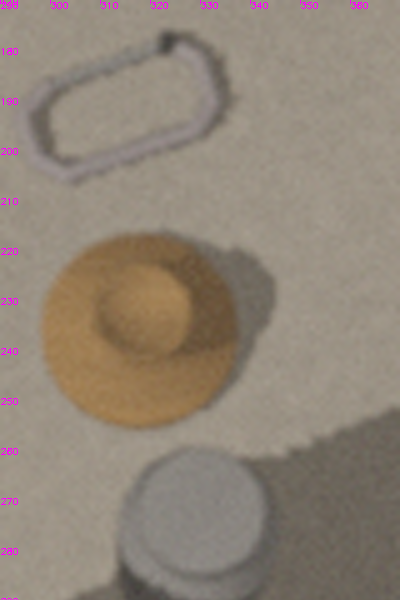

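View pics/scene_c0.png

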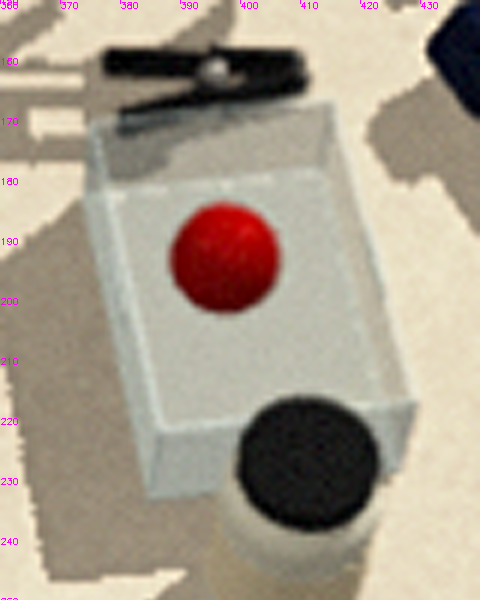

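View pics/scene_c1.png

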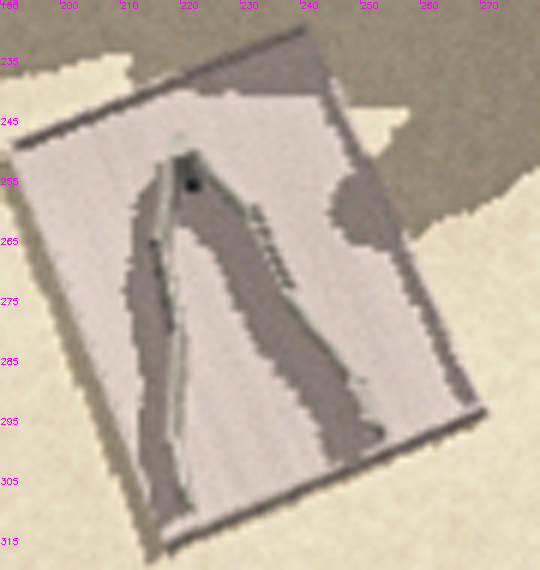

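View pics/scene_c2.png

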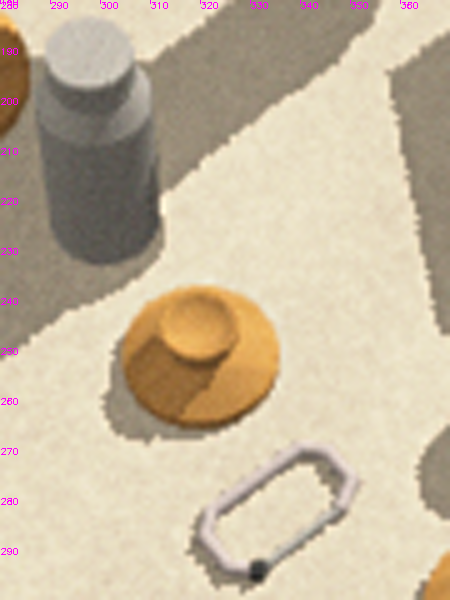

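```bash
python3 - <<'E'
from h import *
t=np.load("top.npy",allow_pickle=True).item(); s=np.load("scene.npy",allow_pickle=True).item()
def centroid(c,lo,box,):
    pass
def ball(c):
    im=c["img"].astype(int); m=((im[...,0]>90)&(im[...,1]<60)&(im[...,2]<60)).astype(np.uint8)
    return m
for n,c,(x,y,w,h) in [("top",t,(150,240,80,80)),("scene",s,(370,170,60,50))]:
    im=c["img"].astype(int); m=((im[...,0]>2*im[...,1])&(im[...,0]>50)).astype(np.uint8); z=np.zeros_like(m); z[y:y+h,x:x+w]=m[y:y+h,x:x+w]
    cn=max(cv2.findContours(z,0,1)[0],key=cv2.contourArea); e=cv2.fitEllipse(cn); print(n,"ball",e); c["b"]=e[0]
b,r=tri([ray(t,t["b"]),ray(s,s["b"])]); print("ball",b.round(4),r)
# box rim corners outer
print("box rim top cam", [plane(t,p,.068).round(4).tolist() for p in [(170,217.5),(226.5,228.5),(148.5,300)]])
print("box rim scene", [plane(s,p,.068).round(4).tolist() for p in [(374,170),(414,167),(427.5,217),(385.5,222)]])
# orange feet
for c,n in ((t,"top"),(s,"scene")):
    hsv=cv2.cvtColor(c["img"],cv2.COLOR_RGB2HSV); m=cv2.inRange(hsv,(8,90,60),(25,255,255))
    for cn in cv2.findContours(m,0,1)[0]:
        if cv2.contourArea(cn)>300 and len(cn)>5:
            e=cv2.fitEllipse(cn); P=plane(c,e[0],.005)
            l=[plane(c,p[0],.008) for p in cn]; d=max(np.linalg.norm(np.array(a)-b) for a in l for b in l); print(n,np.round(e[0],1),np.round(e[1],1),P.round(3),"dia",round(d,3))
# cradle rim
cr=tri([ray(t,(317,231)),ray(s,(318,245))]);print("cradle rim",cr)
print("flask top",tri([ray(t,(330,272)),ray(s,(297.5,190))]))
print("flask", plane(t,(330,272),.182), plane(s,(297.5,190),.182))
print("tub top",tri([ray(t,(205,191)),ray(s,(410,227))]))
print("tray corners", [plane(t,p,.011).round(4).tolist() for p in [(393,201),(460,195),(477,292),(405,299)]],[plane(s,p,.011).round(4).tolist() for p in [(192,249),(240,230),(269.5,293),(216,316)]])
print("pin", tri([ray(t,(440.5,273)),ray(s,(219.5,252))]))
print("pads top", [plane(t,p,.025).round(4).tolist() for p in [(422.5,235.5),(426,255),(450,234),(449,255),(440.5,273),(416,200),(455,200)]])
E
```

```text
top ball ((189.2535400390625, 276.9543762207031), (22.249385833740234, 23.794633865356445), 76.26960754394531)
scene ball ((397.0221862792969, 192.55979919433594), (16.36894989013672, 17.19576072692871), 15.784178733825684)
ball [0.5033 0.2847 0.038 ] [1.6, 1.6]
box rim top cam [[0.6404, 0.3226, 0.068], [0.606, 0.193, 0.068], [0.453, 0.3694, 0.068]]
box rim scene [[0.4131, 0.2423, 0.068], [0.4519, 0.3668, 0.068], [0.6391, 0.316, 0.068], [0.6056, 0.1902, 0.068]]
top [362.1 344.2] [57. 59.] [ 0.328 -0.103  0.005] dia 0.135
top [317.5 235.8] [37.4 37.8] [ 0.59  -0.016  0.005] dia 0.095
top [520.3 254.3] [ 14.5 150.4] [ 0.514 -0.497  0.005] dia 0.302
top [267.6 145.1] [50.2 52.4] [0.833 0.095 0.005] dia 0.138
top [440.8 116.4] [ 74.  116.7] [ 0.883 -0.351  0.005] dia 0.305
scene [246.5 368. ] [ 68.6 105. ] [ 0.851 -0.343  0.005] dia 0.286
scene [386.6 304.8] [44.  46.3] [0.829 0.093 0.005] dia 0.141
scene [163.  284.9] [ 11.7 103.5] [ 0.513 -0.495  0.005] dia 0.314
scene [319.6 251. ] [27.9 31.1] [ 0.588 -0.018  0.005] dia 0.1
scene [ 18.3 346.3] [ 35.2 237.8] [ 0.542 -0.963  0.005] dia 
[... 327 characters left out ...]
])
flask top (array([ 0.47184887, -0.03447069,  0.18330327]), [0.9, 0.9])
flask [ 0.47229326 -0.03367822  0.182     ] [ 0.47070255 -0.03504461  0.182     ]
tub top (array([0.67990359, 0.22847149, 0.12575647]), [0.7, 0.7])
tray corners [[0.6643, -0.2063, 0.011], [0.669, -0.3713, 0.011], [0.4303, -0.3803, 0.011], [0.4243, -0.2108, 0.011]] [[0.4314, -0.3794, 0.011], [0.4242, -0.2203, 0.011], [0.6643, -0.2074, 0.011], [0.6738, -0.3748, 0.011]]
pin (array([ 0.47891892, -0.30133559,  0.01614885]), [1.9, 1.9])
pads top [[0.5704, -0.2654, 0.025], [0.5229, -0.2684, 0.025], [0.5699, -0.3309, 0.025], [0.5195, -0.3223, 0.025], [0.4782, -0.2973, 0.025], [0.6591, -0.2595, 0.025], [0.6531, -0.3533, 0.025]]
```

Cradle-like things, in the top view: (267,145) with a 138 mm foot, (363,343) with 135 mm, and (318,236) with 95 mm. The one meant is (318,236), the smallest. The tongs are at about (438,240) in the tray, and the only ball is the red one at (189,277).

```bash
cat >> h.py <<'E'
def tool():
    s=read_state(); return s["tool_pos"],R.from_rotvec(s["orientation"])
def delta(P):
    p,r=tool(); return (r.inv().apply(np.asarray(P)-p)*100).round(2)
def crop(c,x,y,w,h,k,fn,pts=()):
    im=c["img"][y:y+h,x:x+w,::-1]; im=cv2.resize(im,None,fx=k,fy=k,interpolation=cv2.INTER_CUBIC)
    for g in range(0,w,20): cv2.putText(im,str(x+g),(g*k,8),0,.3,(255,0,255),1); cv2.line(im,(g*k,0),(g*k,3),(255,0,255),1)
    for g in range(0,h,20): cv2.putText(im,str(y+g),(0,g*k+4),0,.3,(255,0,255),1)
    for p in pts: cv2.drawMarker(im,(int((p[0]-x)*k),int((p[1]-y)*k)),(0,255,0),0,10,1)
    cv2.imwrite("pics/"+fn,im[:600,:800])
E
python3 -c "
from h import *
print(delta((.546,-.297,.405)))
t=np.load('top.npy',allow_pickle=True).item(); crop(t,280,200,80,60,8,'cradle_check.png')"
```

```text
[-6.180e+01 -6.665e+01 -2.000e-02]
```

View pics/cradle_check.png

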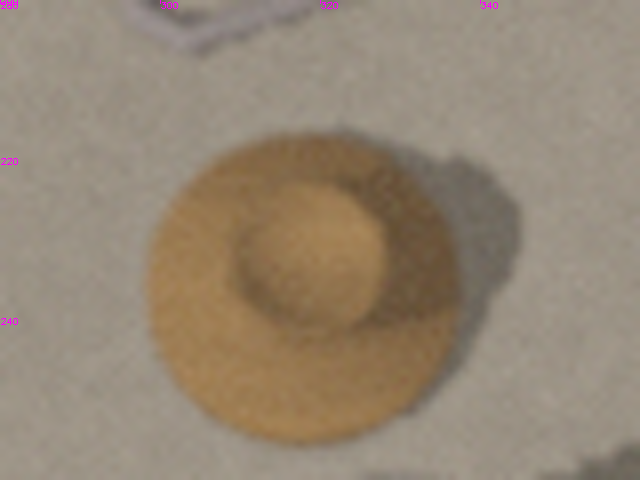

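The close crop shows the small turned base, with its foot centred at (318,236) and its hollow at (318,231). Next I move over the tongs.

```bash
python3 -m creep '[[[-2.575,-2.777,0],[0,0,0]],[[-2.575,-2.777,0],[0,0,0]],[[-2.575,-2.777,0],[0,0,0]],[[-2.575,-2.777,0],[0,0,0]],[[-2.575,-2.777,0],[0,0,0]],[[-2.575,-2.777,0],[0,0,0]],[[-2.575,-2.777,0],[0,0,0]],[[-2.575,-2.777,0],[0,0,0]],[[-2.575,-2.777,0],[0,0,0]],[[-2.575,-2.777,0],[0,0,0]],[[-2.575,-2.777,0],[0,0,0]],[[-2.575,-2.777,0],[0,0,0]]]'
python3 -m creep '[[[-2.575,-2.777,0],[0,0,7]],[[-2.5,-2.8,0],[0,0,0]]]'
python3 -c "
from h import *
print(read_state()['q']); print(delta((.546,-.297,.405)))"
```

```text
t: 1.25
tool_pos: [0.3873, 0.1272, 0.4049]
orientation: [0.609, 3.081, 0.001]
force: [0.3, -0.5, -0.0]
opening: 0.0928
t: 1.42
tool_pos: [0.409, 0.055, 0.405]
orientation: [0.808, 3.035, 0.001]
force: [1.9, 0.2, 0.3]
opening: 0.0927
[ 9.16811118e-03 -4.01282090e-01  1.97200404e+00  9.43108419e-05
  1.56976575e+00 -1.04109153e+00]
[-2.939e+01 -2.372e+01  1.000e-02]
```

```bash
python3 -m creep '[[[-2.939,-2.372,0],[0,0,0]],[[-2.939,-2.372,0],[0,0,0]],[[-2.939,-2.372,0],[0,0,0]],[[-2.939,-2.372,0],[0,0,0]],[[-2.939,-2.372,0],[0,0,0]],[[-2.939,-2.372,0],[0,0,0]],[[-2.939,-2.372,0],[0,0,0]],[[-2.939,-2.372,0],[0,0,0]],[[-2.939,-2.372,0],[0,0,0]],[[-2.939,-2.372,0],[0,0,0]],[[0,0,0],[0,0,7.1]],[[0,0,0],[0,0,7.1]]]'
python3 -m creep '[[[0,0,0],[0,0,7.1]],[[0,0,0],[0,0,7.1]],[[0,0,0],[0,0,7.1]],[[0,0,0],[0,0,7.1]],[[0,0,0],[0,0,7.1]],[[0,0,0],[0,0,7.1]],[[0,0,0],[0,0,7.1]],[[0,0,0],[0,0,7.1]],[[0,0,0],[0,0,7.1]],[[0,0,0],[0,0,7.1]],[[0,0,0],[0,0,7.1]],[[0,0,0],[0,0,7.1]]]'
python3 -m creep '[[[0,0,0],[0,0,7.1]],[[0,0,0],[0,0,7.1]],[[0,0,0],[0,0,7.1]],[[0,0,0],[0,0,7.1]],[[0,0,0],[0,0,7.1]],[[0,0,0],[0,0,7.1]],[[0,0,0],[0,0,7.1]]]'
python3 - <<'E'
from h import *
p,r=tool(); print(r.as_matrix().round(3)); print(read_state()['q'].round(3))
c=read_camera("wrist"); np.save("w1.npy",c,allow_pickle=True); cv2.imwrite("pics/w1.png",c["img"][:,:,::-1])
E
```

```text
t: 2.42
tool_pos: [0.5483, -0.2964, 0.4028]
orientation: [-1.177, -2.91, -0.001]
force: [0.7, 0.2, -0.4]
opening: 0.0928
t: 3.42
tool_pos: [0.5482, -0.2941, 0.4045]
orientation: [-2.837, -1.349, 0.0]
force: [-0.3, 0.4, 0.3]
opening: 0.0929
t: 4.0
tool_pos: [0.5482, -0.2941, 0.4045]
orientation: [-3.141, -0.032, 0.0]
force: [-0.4, 0.3, -0.2]
opening: 0.0935
[[ 1.    0.02 -0.  ]
 [ 0.02 -1.    0.  ]
 [-0.   -0.   -1.  ]]
[-0.575  0.19   1.423 -0.     1.529  0.976]
```

View pics/w1.png

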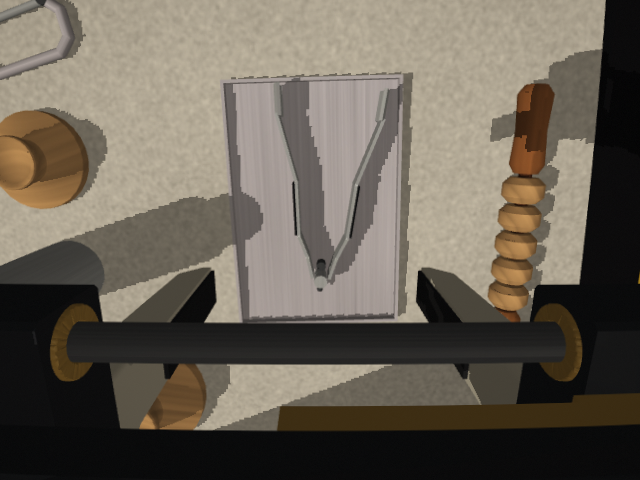

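```bash
python3 - <<'E'
from h import *
c=np.load("w1.npy",allow_pickle=True).item()
crop(c,230,70,180,260,2,"w1a.png"); crop(c,270,170,110,120,5,"w1b.png")
E
```

```text
(no output)
```

View pics/w1b.png

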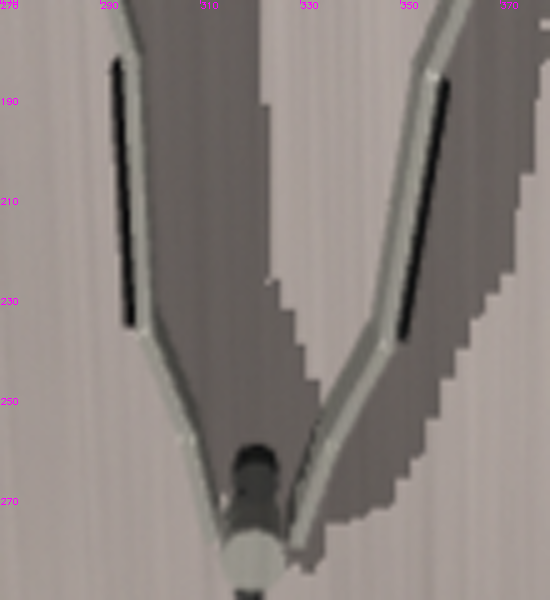

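View pics/w1a.png

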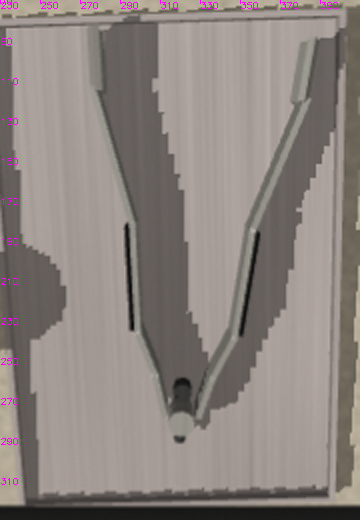

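```bash
python3 - <<'E'
from h import *
c=np.load("w1.npy",allow_pickle=True).item();t=np.load("top.npy",allow_pickle=True).item();s=np.load("scene.npy",allow_pickle=True).item()
P=[plane(c,p,.025) for p in [(291.5,182),(294.5,235.5),(358.5,186),(350.5,238)]]
print(np.round(P,4)); m=np.mean(P,0); ax=(P[0]+P[2]-P[1]-P[3]); print("mid",m.round(4),"head",np.degrees(np.arctan2(ax[1],ax[0])), "w",np.linalg.norm(P[0]+P[1]-P[2]-P[3])/2)
n=P[0]+P[1]-P[2]-P[3]; print("head via normal",np.degrees(np.arctan2(-n[0],n[1])))
tp=[plane(c,p,.028) for p in [(279,84),(384.5,91)]]; tm=np.mean(tp,0); pin=plane(c,(320,282),.028); print(tp,pin); d=tm-pin; print("head pin-tip",np.degrees(np.arctan2(d[1],d[0])),np.linalg.norm(d))
d=m-pin;print("head pin-mid",np.degrees(np.arctan2(d[1],d[0])),np.linalg.norm(d[:2]))
for a,b in [((291.5,182),(422.5,235.5)),((294.5,235.5),(426,255))]: print(tri([ray(c,a),ray(t,b)]))
print("pin",tri([ray(c,(320,282)),ray(t,(440.5,273)),ray(s,(219.5,250))]))
print("tray",[plane(c,p,.011).round(4).tolist() for p in [(224,82),(402,74),(398,320),(243,321)]])
E
```

```text
[[ 0.574  -0.271   0.025 ]
 [ 0.5227 -0.2741  0.025 ]
 [ 0.5715 -0.3334  0.025 ]
 [ 0.5213 -0.328   0.025 ]]
mid [ 0.5474 -0.3016  0.025 ] head -1.3028254226333673 w 0.05821876196642256
head via normal -1.9371902576393434
[array([ 0.65979939, -0.25972544,  0.028     ]), array([ 0.65587131, -0.35226553,  0.028     ])] [ 0.47684037 -0.29956475  0.028     ]
head pin-tip -2.034858501172102 0.18110918541366933
head pin-mid -1.6572523214541623 0.07058288303011932
(array([ 0.57297017, -0.26941201,  0.01049325]), [0.9, 0.9])
(array([ 0.52265207, -0.27177849,  0.01924158]), [2.4, 2.4])
pin (array([ 0.47716244, -0.29927025,  0.02564663]), [1.2, 2.4, 1.8])
tray [[0.663, -0.2077, 0.011], [0.6731, -0.3703, 0.011], [0.4288, -0.3836, 0.011], [0.4245, -0.2192, 0.011]]
```

```bash
python3 -m creep '[[[-0.1,0.6,3],[0,0,3]],[[0,0,3],[0,0,0]],[[0,0,3],[0,0,0]],[[0,0,2],[0,0,0]],[[0,0,0],[0,0,0]]]'
python3 - <<'E'
from h import *
p,r=tool(); print(p,r.as_matrix().round(3)[:,0])
c=read_camera("wrist"); np.save("w2.npy",c,allow_pickle=True); cv2.imwrite("pics/w2.png",c["img"][:,:,::-1])
E
```

```text
t: 4.47
tool_pos: [0.5455, -0.2989, 0.2885]
orientation: [-3.136, 0.036, 0.013]
force: [-0.1, 0.9, -1.2]
opening: 0.0933
[ 0.54549104 -0.29893404  0.28846745] [ 1.    -0.023 -0.008]
```

View pics/w2.png

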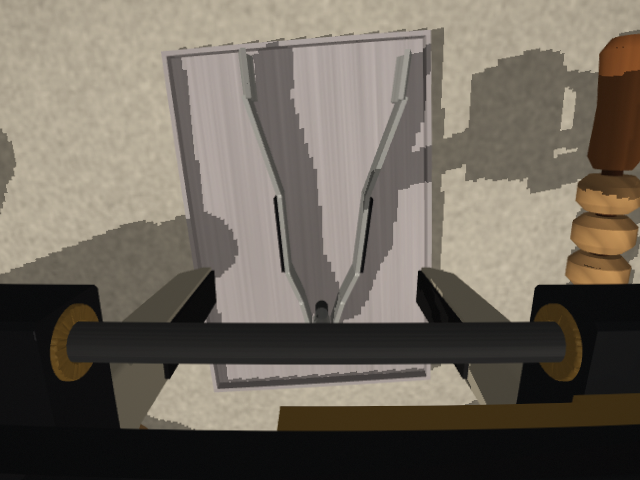

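```bash
python3 - <<'E'
from h import *
c=np.load("w2.npy",allow_pickle=True).item();c1=np.load("w1.npy",allow_pickle=True).item()
crop(c,260,180,130,110,6,"w2b.png")
P=[plane(c,p,.025) for p in [(275.5,197),(282.5,271.5),(371.5,198),(363,272)]]
print(np.round(P,4)); m=np.mean(P,0); ax=(P[0]+P[2]-P[1]-P[3]); n=P[0]+P[1]-P[2]-P[3]
print(m,np.degrees(np.arctan2(ax[1],ax[0])),np.degrees(np.arctan2(-n[0],n[1])),np.linalg.norm(n)/2)
for a,b in zip([(275.5,197),(282.5,271.5),(371.5,198),(363,272)],[(291.5,182),(294.5,235.5),(358.5,186),(350.5,238)]): print(tri([ray(c,a),ray(c1,b)]))
p,r=tool(); print(p, r.apply([0,0,1]))
E
```

```text
[[ 0.5737 -0.2727  0.025 ]
 [ 0.5236 -0.2749  0.025 ]
 [ 0.5716 -0.3336  0.025 ]
 [ 0.522  -0.3285  0.025 ]]
[ 0.54772827 -0.30243776  0.025     ] -1.6715020035743215 -1.8052212127602998 0.05727998370623751
(array([ 0.57154157, -0.27033081,  0.00770782]), [0.7, 0.7])
(array([ 0.5203031 , -0.27375722,  0.01574385]), [0.2, 0.2])
(array([ 0.57150011, -0.3335754 ,  0.02445643]), [0.1, 0.1])
(array([ 0.51992166, -0.32884968,  0.01945966]), [0.3, 0.3])
[ 0.54629556 -0.29942903  0.29159091] [-0.00519429  0.00339289 -0.99998075]
```

View pics/w2b.png

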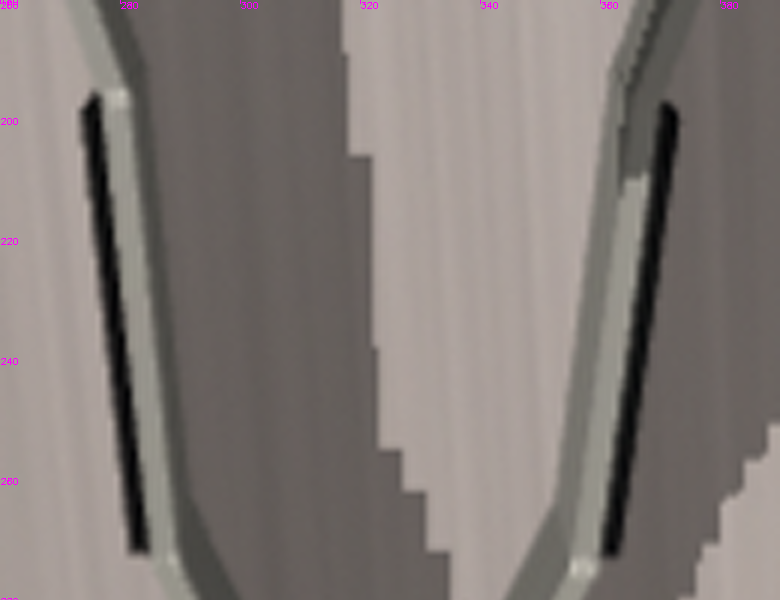

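```bash
python3 -m creep '[[[0.1,0.3,2.5],[0,0,0.5]],[[0,0,2.5],[0,0,0]],[[0,0,2],[0,0,0]],[[0,0,1],[0,0,0]],[[0,0,0],[0,0,0]]]' 82 20
python3 - <<'E'
from h import *
p,r=tool(); print(p,r.apply([1,0,0]).round(3),read_state()['opening'])
print(delta((.547,-.302,.192)))
c=read_camera("wrist"); cv2.imwrite("pics/w3.png",c["img"][:,:,::-1])
E
```

```text
t: 4.93
tool_pos: [0.5479, -0.3029, 0.2137]
orientation: [-3.14, 0.053, 0.003]
force: [-0.4, -0.0, 0.3]
opening: 0.0765
[ 0.5479391  -0.30291009  0.21366653] [ 0.999 -0.034 -0.002] 0.07653955774143668
[-0.09 -0.09  2.17]
```

View pics/w3.png

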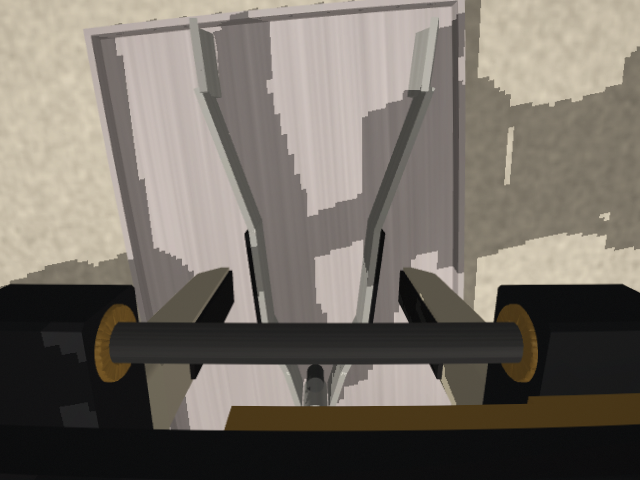

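The fingers (tips at 233 and 400) straddle the pads (247 and 384) evenly. Descend and squeeze.

```bash
python3 -m creep '[[[0,0,1.2],[0,0,0]],[[0,0,0.6],[0,0,0]],[[0,0,0.3],[0,0,0]],[[0,0,0],[0,0,0]],[[0,0,0],[0,0,0]]]' 
python3 -m creep '[[[0,0,0],[0,0,0]],[[0,0,0],[0,0,0]],[[0,0,0],[0,0,0]],[[0,0,0],[0,0,0]],[[0,0,0],[0,0,0]],[[0,0,0],[0,0,0]]]' 57 20
python3 -m creep '[[[0,0,-0.5],[0,0,0]],[[0,0,-1],[0,0,0]],[[0,0,-2],[0,0,0]],[[0,0,-3],[0,0,0]],[[0,0,-3],[0,0,0]],[[0,0,0],[0,0,0]]]' 
python3 - <<'E'
from h import *
p,r=tool(); print(p,r.apply([1,0,0]).round(3),read_state()['opening'])
c=read_camera("wrist"); cv2.imwrite("pics/w4.png",c["img"][:,:,::-1]);np.save("w4.npy",c,allow_pickle=True)
E
```

```text
t: 5.4
tool_pos: [0.5483, -0.3032, 0.1939]
orientation: [-3.141, 0.054, 0.0]
force: [-0.3, 0.6, -0.2]
opening: 0.0767
t: 5.9
tool_pos: [0.5486, -0.3032, 0.1942]
orientation: [3.141, -0.055, 0.001]
force: [0.9, 1.4, 2.3]
opening: 0.0532
t: 6.4
tool_pos: [0.5502, -0.3044, 0.2972]
orientation: [3.135, -0.054, 0.014]
force: [0.7, -0.6, -0.3]
opening: 0.0535
[ 0.55020211 -0.30442985  0.29715855] [ 0.999 -0.035  0.009] 0.053503620113788494
```

View pics/w4.png

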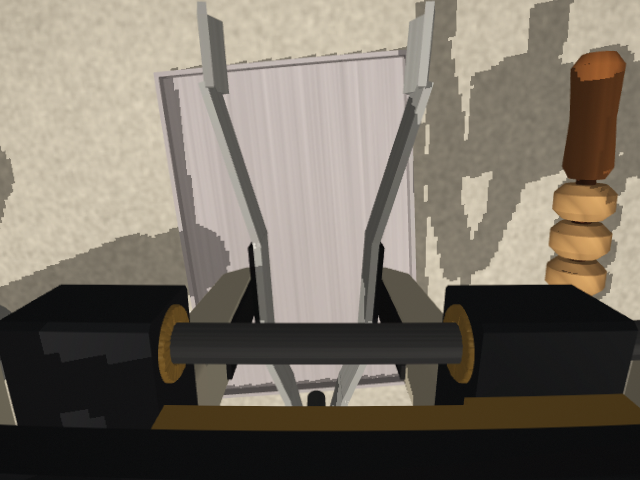

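```bash
python3 - <<'E'
from h import *
c=np.load("w4.npy",allow_pickle=True).item()
p,r=tool()
pts=[proj(c,p+r.apply(v)) for v in [(.114,.045,.166),(.114,-.045,.166),(.085,.045,.166),(.085,-.045,.166),(.085,.045,.191),(.085,-.045,.191),(.099,0,.1785),(-.001+.026,.0265,.169),(.025,-.0265,.169)]]
print(np.round(pts,1)); crop(c,180,0,280,280,2,"w4a.png",pts)
print(delta((.55,-.3,.5)))
E
```

```text
[[442.2   1.5]
 [186.1   1.7]
 [437.3  87.6]
 [191.3  87.8]
 [419.4  95.1]
 [209.5  95.3]
 [314.3  53.5]
 [379.7 243.8]
 [249.5 243.9]]
[  0.16  -0.32 -20.56]
```

View pics/w4a.png

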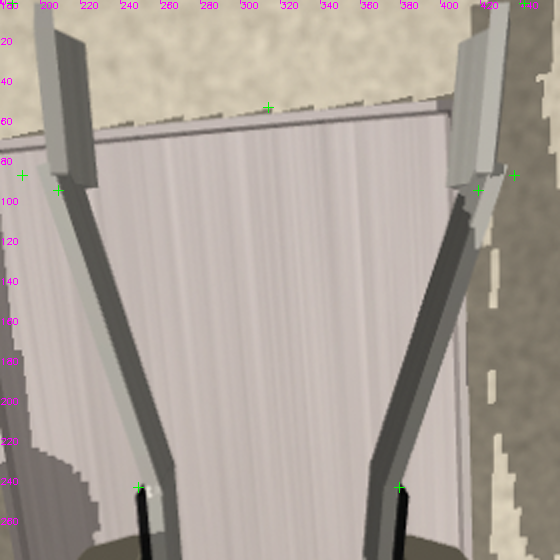

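```bash
python3 -m creep '[[[0,0,-2],[0,0,0]],[[0,0,-3.5],[0,0,0]],[[0,0,-3.5],[0,0,0]],[[0,0,-2.5],[0,0,0]],[[-0.2,-2,0],[0,0,0]],[[-0.5,-3,0],[0,0,0]],[[-0.5,-4,0],[0,0,0]],[[-0.5,-4,0],[0,0,0]],[[-0.5,-4,0],[0,0,0]],[[-0.5,-4,0],[0,0,0]],[[-0.5,-4,0],[0,0,0]],[[-0.5,-4,0],[0,0,0]]]'
python3 -c "
from h import *
print(delta((.449,.299,.415)),read_state()['q'].round(2))"
```

```text
t: 7.45
tool_pos: [0.5204, -0.0103, 0.4028]
orientation: [-3.141, 0.055, 0.003]
force: [0.4, 0.8, -1.4]
opening: 0.0529
[ -8.22 -30.66  -1.2 ] [-0.12 -0.08  1.71 -0.    1.52  1.49]
```

```bash
python3 -m creep '[[[-1,-3.8,-0.15],[0,0,0]],[[-1,-3.8,-0.15],[0,0,0]],[[-1,-3.8,-0.15],[0,0,0]],[[-1,-3.8,-0.15],[0,0,0]],[[-1,-3.8,-0.15],[0,0,0]],[[-1,-3.8,-0.15],[0,0,0]],[[-1,-3.5,-0.15],[0,0,0]],[[-1,-3,-0.15],[0,0,0]],[[0,0,0],[0,0,-4]],[[0,0,0],[0,0,-7]],[[0,0,0],[0,0,-7]],[[0,0,0],[0,0,-7]]]'
python3 -m creep '[[[0,0,0],[0,0,-7]],[[0,0,0],[0,0,-7]],[[0,0,0],[0,0,-7]],[[0,0,0],[0,0,-7]],[[0,0,0],[0,0,-7]],[[0,0,0],[0,0,-7]],[[0,0,0],[0,0,-7]],[[0,0,0],[0,0,-7]],[[0,0,0],[0,0,-7]],[[0,0,0],[0,0,-7]],[[0,0,0],[0,0,-7]],[[0,0,0],[0,0,-7]]]'
python3 -m creep '[[[0,0,0],[0,0,-7]],[[0,0,0],[0,0,-7]],[[0,0,0],[0,0,-7]],[[0,0,0],[0,0,-7]],[[0,0,0],[0,0,-7]],[[0,0,0],[0,0,-7]],[[0,0,0],[0,0,-7]],[[0,0,0],[0,0,-5.6]],[[0,0,0],[0,0,0]],[[0,0,0],[0,0,0]]]'
python3 - <<'E'
from h import *
p,r=tool(); print(p,r.as_matrix().round(3),read_state()['q'].round(2))
x=r.apply([1,0,0]); print("heading",np.degrees(np.arctan2(x[1],x[0])))
print(delta((.449,.299,.415)))
c=read_camera("wrist"); np.save("w5.npy",c,allow_pickle=True); cv2.imwrite("pics/w5.png",c["img"][:,:,::-1])
E
```

```text
t: 8.45
tool_pos: [0.4511, 0.2838, 0.4146]
orientation: [3.076, 0.637, -0.003]
force: [-0.9, 0.3, -1.5]
opening: 0.0532
t: 9.45
tool_pos: [0.4513, 0.2833, 0.4146]
orientation: [-1.86, -2.53, 0.003]
force: [-1.1, 0.3, -1.1]
opening: 0.0532
t: 10.28
tool_pos: [0.4514, 0.2834, 0.415]
orientation: [-0.507, -3.099, 0.001]
force: [0.5, -0.3, -1.8]
opening: 0.0532
[0.45142431 0.28339498 0.41495365] [[-0.948  0.319 -0.001]
 [ 0.319  0.948 -0.001]
 [ 0.001 -0.001 -1.   ]] [ 0.46 -0.05  1.66 -0.    1.54 -0.78]
heading 161.4227855938113
[ 0.73  1.4  -0.01]
```

View pics/w5.png

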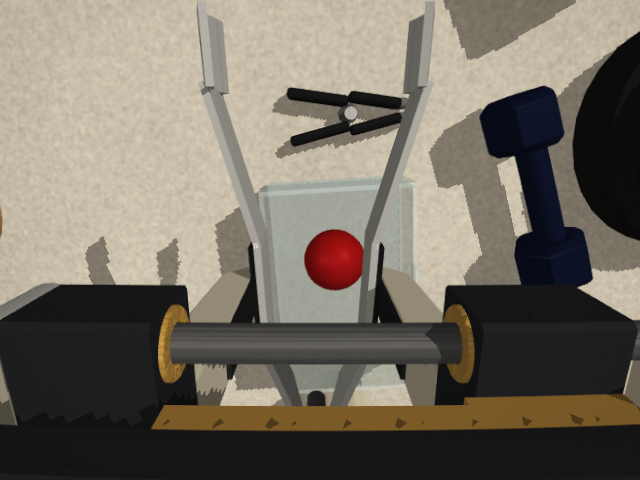

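```bash
python3 - <<'E'
from h import *
c=np.load("w5.npy",allow_pickle=True).item()
im=c["img"].astype(int); m=((im[...,0]>2*im[...,1])&(im[...,0]>50)&(im[...,0]>2*im[...,2])).astype(np.uint8); m[300:]=0
cn=max(cv2.findContours(m,0,1)[0],key=cv2.contourArea); (u,v),rad=cv2.minEnclosingCircle(cn); print(u,v,rad)
B=plane(c,(u,v),.034); print("ball wrist",B)
t=np.load("top.npy",allow_pickle=True).item();s=np.load("scene.npy",allow_pickle=True).item()
print(plane(t,(189.25,276.95),.034),plane(s,(397.02,192.56),.034))
print(tri([ray(c,(u,v)),ray(t,(189.25,276.95)),ray(s,(397.02,192.56))]))
print("box near corners",plane(c,(263,187),.068),plane(c,(413.5,180),.068))
p,r=tool(); B=np.array([.503,.285,.034])
E
```

```text
334.6276550292969 259.3723449707031 30.157501220703125
ball wrist [0.50344828 0.28477438 0.034     ]
[0.50437705 0.28722405 0.034     ] [0.50082613 0.28469747 0.034     ]
(array([0.50293616, 0.28494425, 0.03716524]), [0.5, 1.7, 1.5])
box near corners [0.41207285 0.24886778 0.068     ] [0.44707201 0.37159877 0.068     ]
```

```bash
python3 -m creep '[[[0,0,0],[0,0,-3]],[[0,0,0],[0,-5,0]],[[0,0,0],[0,-7,0]],[[0,0,0],[0,-7,0]],[[0,0,0],[0,-7,0]],[[0,0,0],[0,-7,0]],[[0,0,0],[0,-7,0]],[[0,0,0],[0,-5,0]],[[0,0,0],[0,0,0]],[[0,0,0],[0,0,0]]]'
cat >> h.py <<'E'
TIP=np.array([.099,0,.1785])
def tipdelta(B):
    p,r=tool(); tip=p+r.apply(TIP); d=np.asarray(B)-tip
    x=r.apply([1,0,0]); print("tcp",p.round(4),"tip",tip.round(4),"need world",d.round(4),"tool cm",(r.inv().apply(d)*100).round(2),"heading",np.degrees(np.arctan2(x[1],x[0])).round(2),"pitch",np.degrees(np.arcsin(-x[2])).round(2), "roll",r.apply([0,1,0])[2].round(4))
E
python3 - <<'E'
from h import *
tipdelta((.503,.285,.12)); print(read_state()['q'].round(2))
c=read_camera("wrist"); np.save("w6.npy",c,allow_pickle=True); cv2.imwrite("pics/w6.png",c["img"][:,:,::-1])
E
```

```text
t: 11.17
tool_pos: [0.4509, 0.2837, 0.4149]
orientation: [0.317, 2.342, -0.13]
force: [0.3, -0.5, -0.9]
opening: 0.0527
tcp [0.4509 0.2837 0.4149] tip [0.5044 0.269  0.2184] need world [-0.0014  0.016  -0.0984] tool cm [7.33 1.5  6.59] heading 164.57 pitch 44.79 roll 0.0001
[ 0.67 -0.25  1.94 -0.71  1.05 -0.4 ]
```

View pics/w6.png

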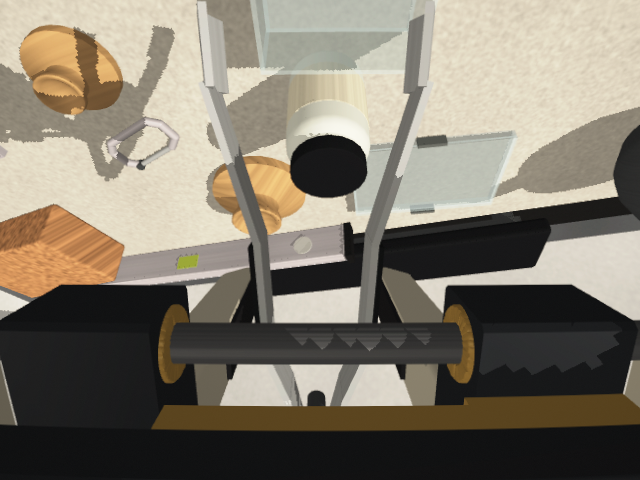

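```bash
python3 -m creep '[[[1.8,0.4,1.6],[0,0,0]],[[2,0.4,1.8],[0,0,0]],[[2,0.4,1.8],[0,0,0]],[[1.5,0.3,1.4],[0,0,0]],[[0,0,0],[0,0,0]],[[0,0,0],[0,0,0]]]'
python3 - <<'E'
from h import *
tipdelta((.503,.285,.12))
c=read_camera("wrist"); np.save("w7.npy",c,allow_pickle=True); cv2.imwrite("pics/w7.png",c["img"][:,:,::-1])
c=read_camera("scene"); crop(c,330,80,150,180,3,"s7.png")
c=read_camera("top"); crop(c,100,170,150,180,3,"t7.png")
E
```

```text
t: 11.72
tool_pos: [0.451, 0.2989, 0.3166]
orientation: [0.317, 2.342, -0.134]
force: [-0.3, 0.3, -0.4]
opening: 0.0531
tcp [0.451  0.2989 0.3166] tip [0.5045 0.2836 0.1202] need world [-0.0015  0.0014 -0.0002] tool cm [ 0.14  0.09 -0.11] heading 164.65 pitch 44.82 roll -0.0022
```

View pics/w7.png

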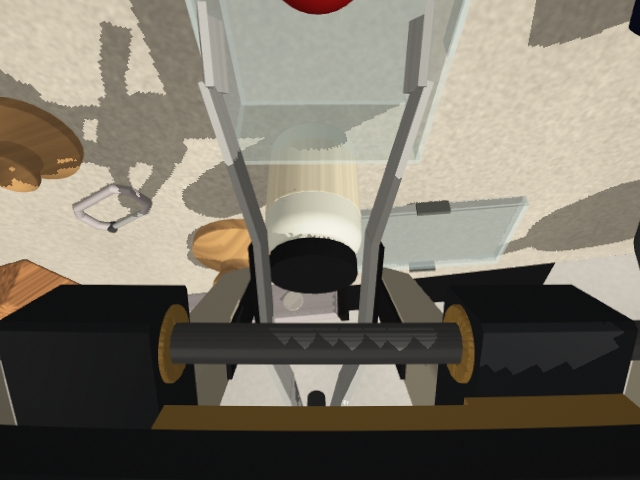

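View pics/s7.png

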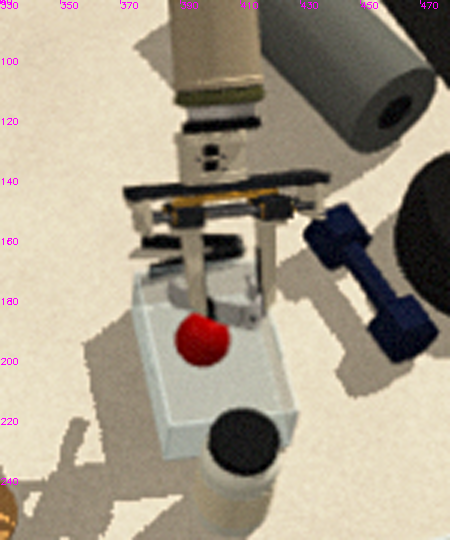

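View pics/t7.png

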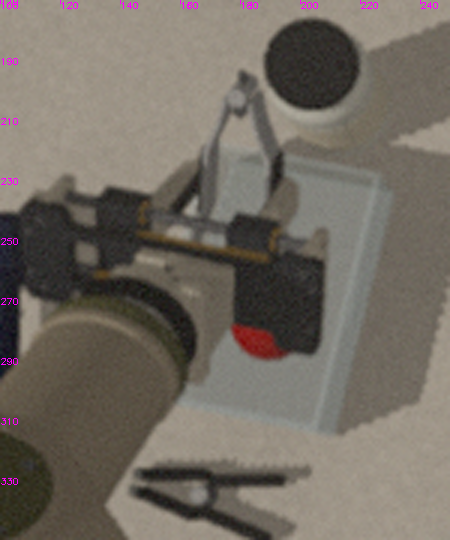

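```bash
python3 -m creep '[[[1,0.1,0.9],[0,0,0]],[[1.3,0,1.2],[0,0,0]],[[1.3,0,1.3],[0,0,0]],[[0.8,0,0.8],[0,0,0]],[[0,0,0],[0,0,0]],[[0,0,0],[0,0,0]]]'
python3 - <<'E'
from h import *
tipdelta((.503,.285,.034))
c=read_camera("scene"); crop(c,350,120,90,120,5,"s8.png")
c=read_camera("wrist"); cv2.imwrite("pics/w8.png",c["img"][:,:,::-1])
E
```

```text
t: 12.37
tool_pos: [0.4502, 0.3008, 0.2578]
orientation: [0.317, 2.338, -0.13]
force: [-0.4, 0.1, -1.3]
opening: 0.0533
tcp [0.4502 0.3008 0.2578] tip [0.5045 0.286  0.0616] need world [-0.0015 -0.001  -0.0276] tool cm [ 2.04 -0.13  1.87] heading 164.55 pitch 45.03 roll 0.0007
```

View pics/s8.png

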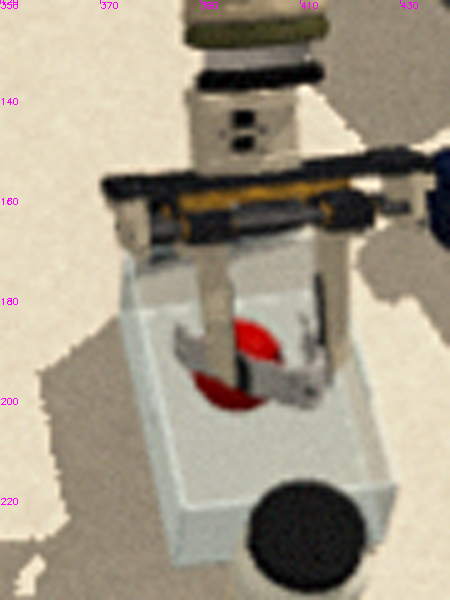

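View pics/w8.png

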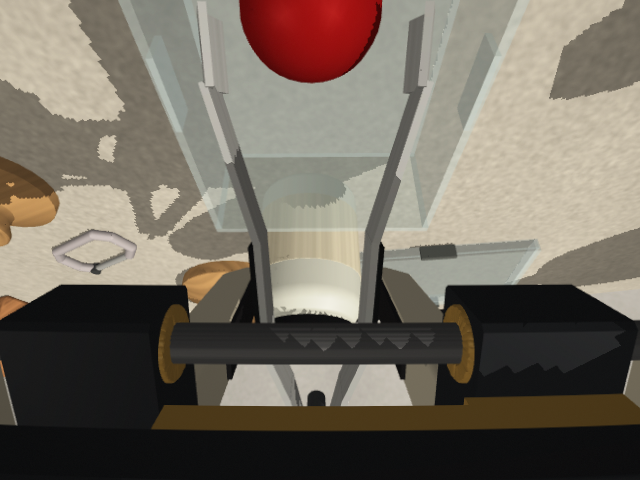

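```bash
python3 -m creep '[[[0.2,-0.17,0],[0,0,0]],[[0.6,0,0.6],[0,0,0]],[[0.7,0,0.7],[0,0,0]],[[0.5,0,0.5],[0,0,0]],[[0,0,0],[0,0,0]],[[0,0,0],[0,0,0]]]'
python3 - <<'E'
from h import *
tipdelta((.503,.285,.034))
c=read_camera("wrist"); cv2.imwrite("pics/w9.png",c["img"][:,:,::-1])
E
```

```text
t: 12.97
tool_pos: [0.4475, 0.299, 0.2284]
orientation: [0.315, 2.34, -0.133]
force: [-0.4, 0.3, -1.3]
opening: 0.0531
tcp [0.4475 0.299  0.2284] tip [0.5013 0.2838 0.0321] need world [0.0017 0.0012 0.0019] tool cm [-0.23  0.16 -0.04] heading 164.74 pitch 44.92 roll -0.0022
```

View pics/w9.png

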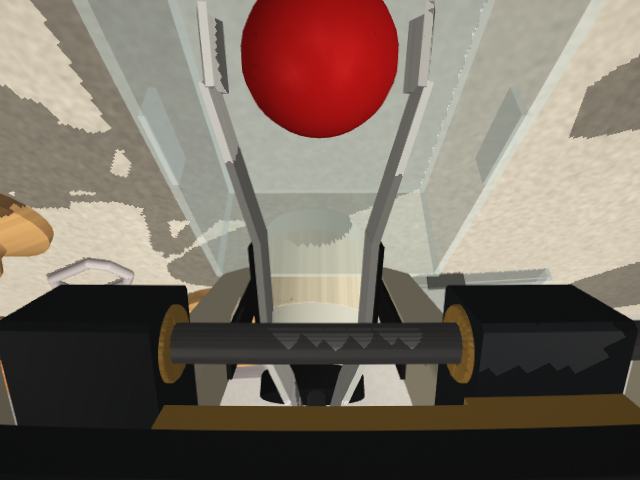

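```bash
python3 -m creep '[[[-0.1,0.12,0],[0,0,0]],[[0,0,0],[0,0,0]],[[0,0,0],[0,0,0]],[[0,0,0],[0,0,0]],[[0,0,0],[0,0,0]],[[0,0,0],[0,0,0]],[[0,0,0],[0,0,0]],[[0,0,0],[0,0,0]]]' 43 25
python3 - <<'E'
from h import *
tipdelta((.503,.285,.034))
c=read_camera("wrist"); cv2.imwrite("pics/w10.png",c["img"][:,:,::-1])
E
```

```text
t: 13.68
tool_pos: [0.4492, 0.3005, 0.2309]
orientation: [0.316, 2.338, -0.13]
force: [0.1, 0.6, 1.8]
opening: 0.0443
tcp [0.4492 0.3005 0.2309] tip [0.5035 0.2857 0.0347] need world [-0.0005 -0.0007 -0.0007] tool cm [ 0.07 -0.08  0.03] heading 164.58 pitch 45.04 roll 0.0007
```

View pics/w10.png

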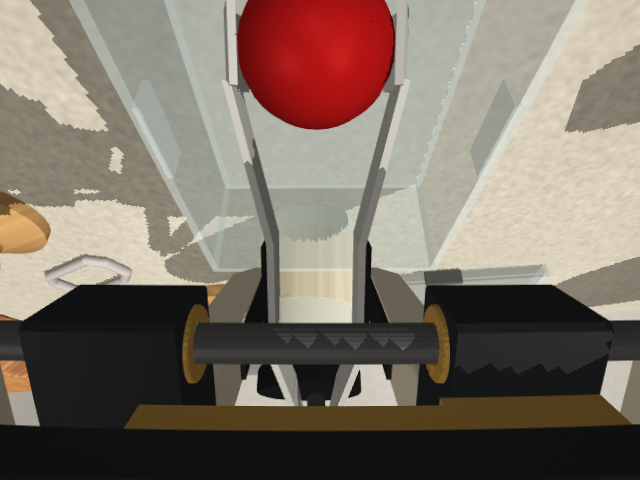

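```bash
python3 -m creep '[[[-0.4,0,-0.4],[0,0,0]],[[-0.8,0,-0.8],[0,0,0]],[[-1.2,0,-1.2],[0,0,0]],[[-1.6,0,-1.6],[0,0,0]],[[-2,0,-2],[0,0,0]],[[-2,0,-2],[0,0,0]],[[-1.5,0,-1.5],[0,0,0]],[[-0.7,0,-0.7],[0,0,0]],[[0,0,0],[0,0,0]]]'
python3 - <<'E'
from h import *
tipdelta((.589,-.017,.2))
print(read_state()['opening'],read_state()['q'].round(2))
c=read_camera("wrist"); cv2.imwrite("pics/w11.png",c["img"][:,:,::-1])
E
```

```text
t: 14.48
tool_pos: [0.4493, 0.3007, 0.3777]
orientation: [0.317, 2.336, -0.127]
force: [1.1, -0.1, -2.3]
opening: 0.0445
tcp [0.4493 0.3007 0.3777] tip [0.5042 0.2864 0.1816] need world [ 0.0848 -0.3034  0.0184] tool cm [-12.82 -26.99  10.14] heading 164.4 pitch 45.14 roll 0.0036
0.04452725632319365 [ 0.7  -0.19  1.96 -0.76  1.01 -0.3 ]
```

View pics/w11.png

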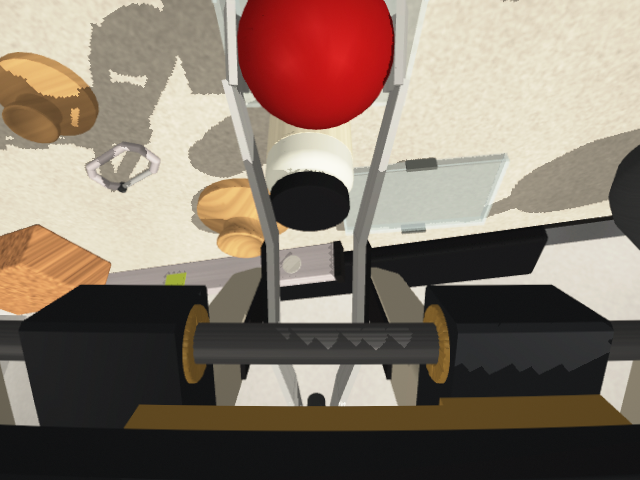

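```bash
python3 -m creep '[[[-0.5,-1.1,0.4],[0,0,0]],[[-1,-2.15,0.8],[0,0,0]],[[-1.47,-3.1,1.16],[0,0,0]],[[-1.47,-3.1,1.16],[0,0,0]],[[-1.47,-3.1,1.16],[0,0,0]],[[-1.47,-3.1,1.16],[0,0,0]],[[-1.47,-3.1,1.16],[0,0,0]],[[-1.47,-3.1,1.16],[0,0,0]],[[-1.47,-3.1,1.16],[0,0,0]],[[-0.95,-2,0.75],[0,0,0]],[[0,0,0],[0,0,0]],[[0,0,0],[0,0,0]]]'
python3 - <<'E'
from h import *
tipdelta((.589,-.017,.09))
print(read_state()['opening'],read_state()['q'].round(2))
c=read_camera("scene"); crop(c,250,130,130,150,4,"s12.png")
c=read_camera("wrist"); cv2.imwrite("pics/w12.png",c["img"][:,:,::-1])
c=read_camera("top"); crop(c,250,150,130,150,4,"t12.png")
E
```

```text
t: 15.53
tool_pos: [0.5323, -0.0039, 0.3904]
orientation: [0.321, 2.343, -0.133]
force: [-0.8, 0.3, -2.7]
opening: 0.0446
tcp [ 0.5323 -0.0039  0.3904] tip [ 0.5855 -0.0188  0.1939] need world [ 0.0035  0.0018 -0.1039] tool cm [7.1  0.28 7.59] heading 164.42 pitch 44.71 roll -0.0006
0.044645453757908696 [-0.05 -0.39  2.09 -0.25  0.69 -1.21]
```

View pics/s12.png

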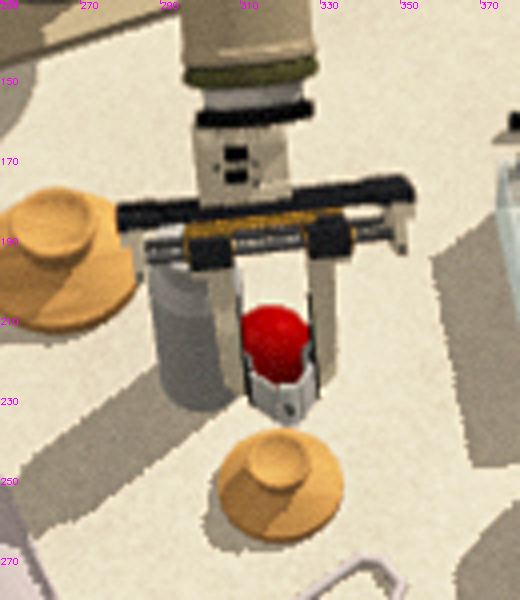

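View pics/w12.png

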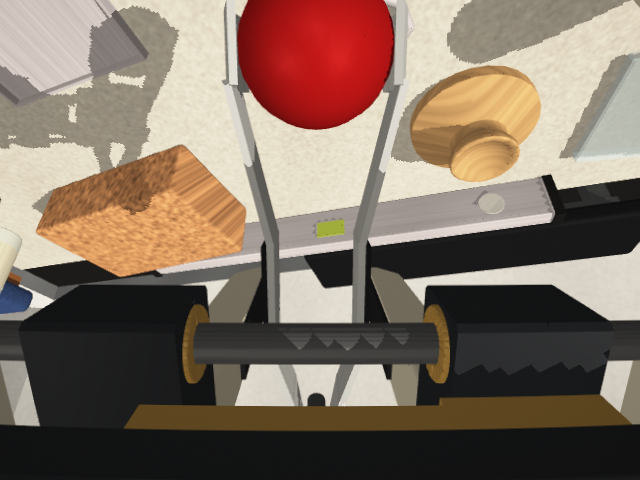

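View pics/t12.png

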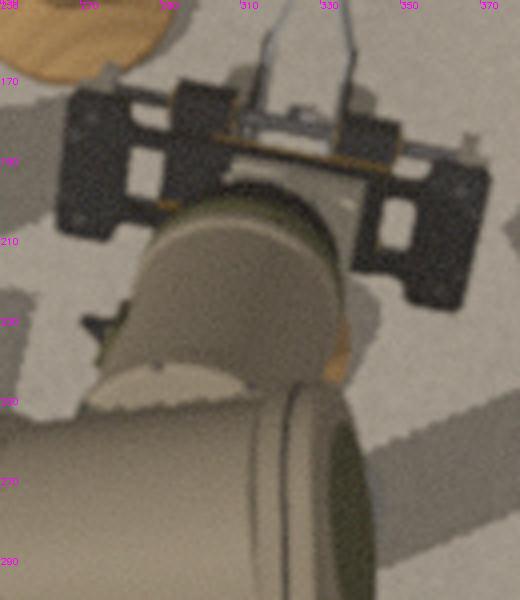

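```bash
python3 - <<'E'
from h import *
t=np.load("top.npy",allow_pickle=True).item();s=np.load("scene.npy",allow_pickle=True).item()
for c,n,(x,y) in ((t,"top",(317.5,235.8)),(s,"scene",(319.6,251))):
    print(n,"rim ctr pred px",proj(c,(.589,-.017,.045)).round(1),"foot at z=.010",plane(c,(x,y),.01).round(4), "foot .005",plane(c,(x,y),.005).round(4))
print("rim plane .045",plane(t,(318,231),.045).round(4),plane(s,(317.5,245.3),.045).round(4))
c=read_camera("scene"); im=c["img"].astype(int); m=((im[...,0]>2*im[...,1])&(im[...,0]>50)&(im[...,0]>2*im[...,2])).astype(np.uint8)
z=np.zeros_like(m); z[195:235,300:335]=m[195:235,300:335]; cn=max(cv2.findContours(z,0,1)[0],key=cv2.contourArea); e=cv2.minEnclosingCircle(cn); print(e,"pred px",proj(c,(.5855,-.0188,.1939)))
tipdelta((.589,-.017,.09))
crop(s,295,230,50,45,12,"rim_s.png"); crop(t,290,210,60,50,12,"rim_t.png",[(318,231)])
E
```

```text
top rim ctr pred px [317.9 232.4] foot at z=.010 [ 0.5888 -0.0162  0.01  ] foot .005 [ 0.59   -0.0163  0.005 ]
scene rim ctr pred px [319.9 244.6] foot at z=.010 [ 0.5902 -0.0193  0.01  ] foot .005 [ 0.5875 -0.0183  0.005 ]
rim plane .045 [ 0.5923 -0.0175  0.045 ] [ 0.5883 -0.0244  0.045 ]
((318.6111145019531, 215.5370330810547), 10.033134460449219) pred px [317.62202647 216.70143137]
tcp [ 0.5325 -0.0012  0.3921] tip [ 0.5863 -0.016   0.1958] need world [ 0.0027 -0.001  -0.1058] tool cm [ 7.26 -0.03  7.7 ] heading 164.71 pitch 44.87 roll -0.0004
```

View pics/rim_s.png

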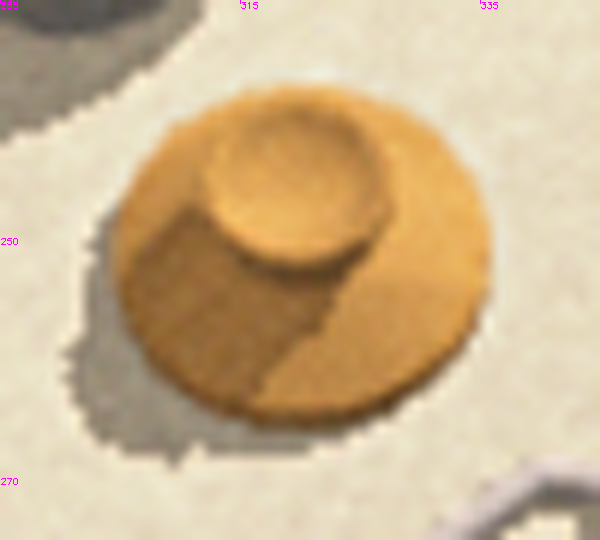

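View pics/rim_t.png

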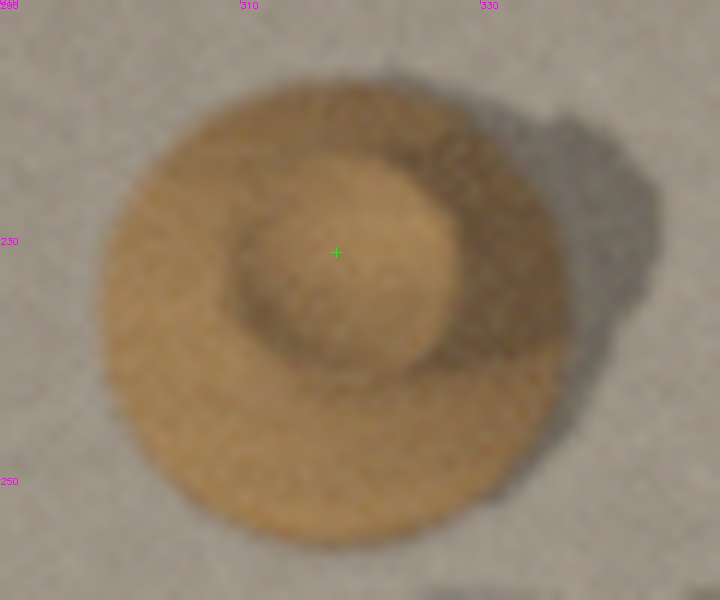

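```bash
python3 -m creep '[[[0.8,-0.1,0.9],[0,0,0]],[[1.5,0,1.6],[0,0,0]],[[1.8,0,1.9],[0,0,0]],[[1.8,0,1.8],[0,0,0]],[[1.2,0,1.3],[0,0,0]],[[0.5,0,0.5],[0,0,0]],[[0,0,0],[0,0,0]],[[0,0,0],[0,0,0]]]'
python3 - <<'E'
from h import *
tipdelta((.5895,-.018,.0675))
c=read_camera("scene"); crop(c,260,150,110,120,5,"s13.png")
E
```

```text
t: 16.4
tool_pos: [0.5355, -0.0032, 0.2837]
orientation: [0.314, 2.339, -0.13]
force: [-0.5, -1.2, -1.8]
opening: 0.0445
tcp [ 0.5355 -0.0032  0.2837] tip [ 0.5898 -0.0181  0.0875] need world [-0.0003  0.0001 -0.02  ] tool cm [1.43 0.   1.39] heading 164.7 pitch 45.0 roll -0.0001
```

View pics/s13.png

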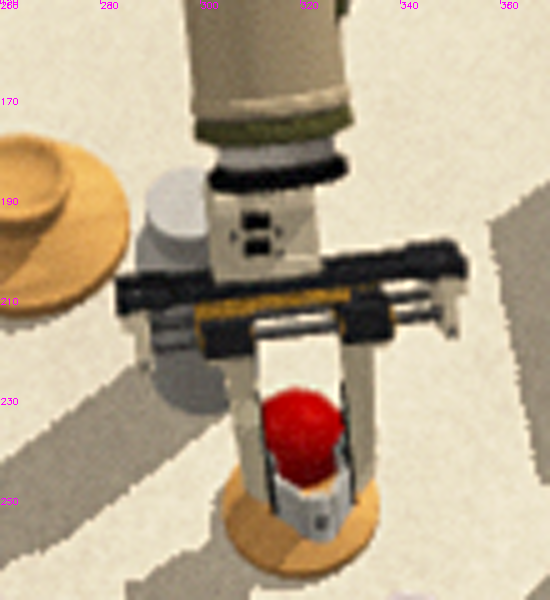

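```bash
python3 -m creep '[[[0.4,0,0.4],[0,0,0]],[[0.4,0,0.4],[0,0,0]],[[0.3,0,0.3],[0,0,0]],[[0.2,0,0.2],[0,0,0]],[[0.1,0,0.08],[0,0,0]],[[0,0,0],[0,0,0]],[[0,0,0],[0,0,0]]]'
python3 - <<'E'
from h import *
tipdelta((.5895,-.018,.066)); print(read_state()['force'])
c=read_camera("scene"); crop(c,260,150,110,120,5,"s14.png")
c=read_camera("wrist"); cv2.imwrite("pics/w14.png",c["img"][:,:,::-1])
E
```

```text
t: 17.03
tool_pos: [0.5353, -0.004, 0.2638]
orientation: [0.316, 2.339, -0.131]
force: [-1.0, 0.3, -1.4]
opening: 0.0444
tcp [ 0.5353 -0.004   0.2638] tip [ 0.5896 -0.0189  0.0676] need world [-0.0001  0.0009 -0.0016] tool cm [0.13 0.08 0.09] heading 164.6 pitch 45.01 roll 0.0001
[-1.03006794  0.30503971 -1.40112131]
```

View pics/s14.png

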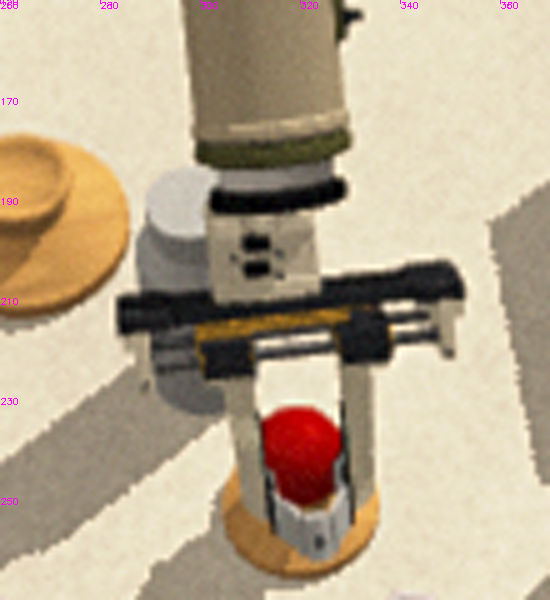

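View pics/w14.png

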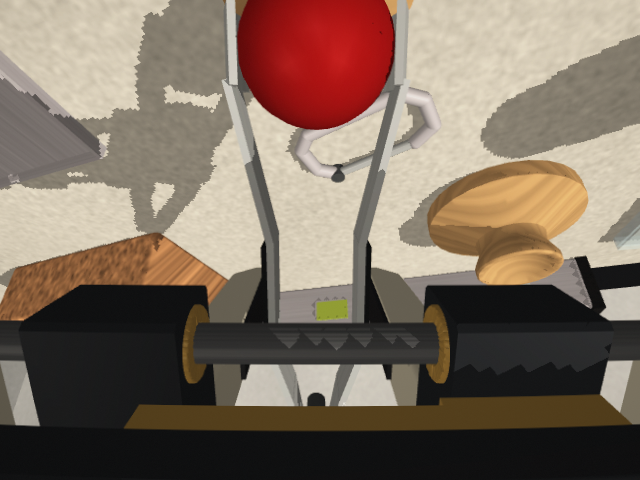

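```bash
python3 -m creep '[[[0.08,0.05,0.08],[0,0,0]],[[0,0,0],[0,0,0]],[[0,0,0],[0,0,0]]]'
python3 -m creep '[[[0.07,0,0.07],[0,0,0]],[[0,0,0],[0,0,0]],[[0,0,0],[0,0,0]]]'
python3 -c "
from h import *
tipdelta((.5895,-.018,.066)); print(read_state()['force'])"
```

```text
t: 17.38
tool_pos: [0.5355, -0.0034, 0.2629]
orientation: [0.316, 2.338, -0.131]
force: [-0.0, 0.2, 0.6]
opening: 0.0442
t: 17.63
tool_pos: [0.5357, -0.0034, 0.2621]
orientation: [0.316, 2.338, -0.13]
force: [0.6, 1.3, 2.7]
opening: 0.0444
tcp [ 0.5357 -0.0034  0.2621] tip [ 0.5902 -0.0183  0.0659] need world [-0.0007  0.0003  0.0001] tool cm [ 0.04  0.01 -0.06] heading 164.6 pitch 45.07 roll 0.0004
[0.57882133 1.25310534 2.69263247]
```

The wrist force rose from about -2 to +2.7 N at tip height 66 mm, so the ball is touching its seat. I open partly, to release the ball while keeping the tongs.

```bash
python3 -m creep '[[[0,0,0],[0,0,0]],[[0,0,0],[0,0,0]],[[0,0,0],[0,0,0]]]' 50 20
python3 -m creep '[[[0,0,0],[0,0,0]],[[0,0,0],[0,0,0]],[[0,0,0],[0,0,0]],[[0,0,0],[0,0,0]]]' 58.5 20
python3 - <<'E'
from h import *
tipdelta((.5895,-.018,.066)); print(read_state()['force'])
c=read_camera("scene"); crop(c,260,150,110,120,5,"s15.png")
c=read_camera("wrist"); cv2.imwrite("pics/w15.png",c["img"][:,:,::-1])
E
```

```text
t: 17.88
tool_pos: [0.535, -0.0035, 0.2608]
orientation: [0.316, 2.34, -0.131]
force: [0.1, -0.1, -1.9]
opening: 0.0466
t: 18.22
tool_pos: [0.5353, -0.0035, 0.2614]
orientation: [0.316, 2.339, -0.131]
force: [0.9, 0.1, -1.0]
opening: 0.0545
tcp [ 0.5353 -0.0035  0.2614] tip [ 0.5895 -0.0184  0.0652] need world [0.     0.0004 0.0008] tool cm [-0.05  0.04 -0.06] heading 164.61 pitch 44.99 roll -0.0001
[ 0.89120035  0.0761557  -0.97347346]
```

View pics/s15.png

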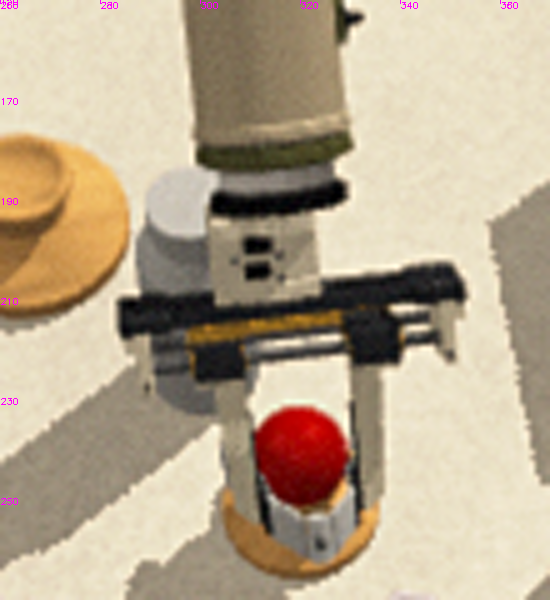

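View pics/w15.png

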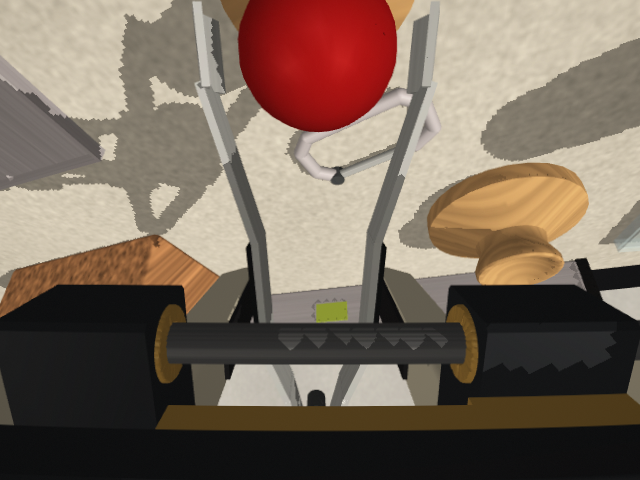

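```bash
python3 -m creep '[[[-0.5,0,0],[0,0,0]],[[-1,0,0],[0,0,0]],[[-1.5,0,0],[0,0,0]],[[-2,0,0],[0,0,0]],[[-2,0,0],[0,0,0]],[[-2,0,-1],[0,0,0]],[[-2,0,-2],[0,0,0]],[[-2.5,0,-2.5],[0,0,0]],[[-2.5,0,-2.5],[0,0,0]],[[-1,0,-1],[0,0,0]],[[0,0,0],[0,0,0]]]'
python3 - <<'E'
from h import *
tipdelta((.59,-.018,.066)); print(read_state()['opening'])
c=read_camera("scene"); np.save("s16.npy",c,allow_pickle=True); crop(c,260,150,130,150,4,"s16.png")
c=read_camera("wrist"); cv2.imwrite("pics/w16.png",c["img"][:,:,::-1])
c=read_camera("top"); np.save("t16.npy",c,allow_pickle=True); crop(c,250,150,130,150,4,"t16.png")
E
```

```text
t: 19.23
tool_pos: [0.5914, -0.0186, 0.4535]
orientation: [0.315, 2.327, -0.13]
force: [-0.2, 0.2, -0.9]
opening: 0.055
tcp [ 0.5914 -0.0186  0.4535] tip [ 0.6478 -0.0337  0.2579] need world [-0.0578  0.0157 -0.1919] tool cm [17.91 -0.06  9.13] heading 164.52 pitch 45.65 roll 0.0022
0.05497477814951518
```

View pics/s16.png

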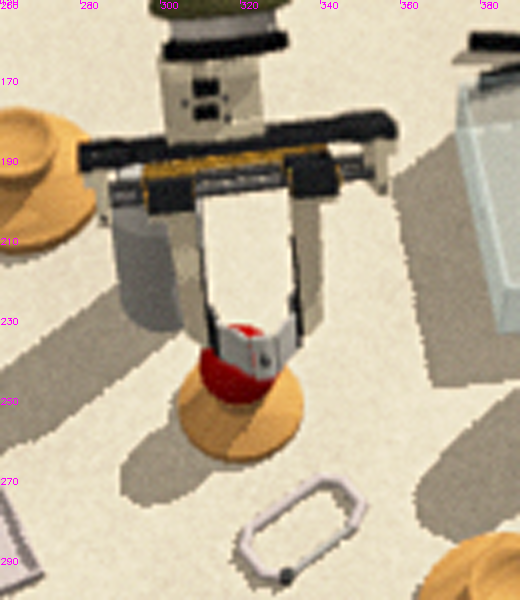

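View pics/w16.png

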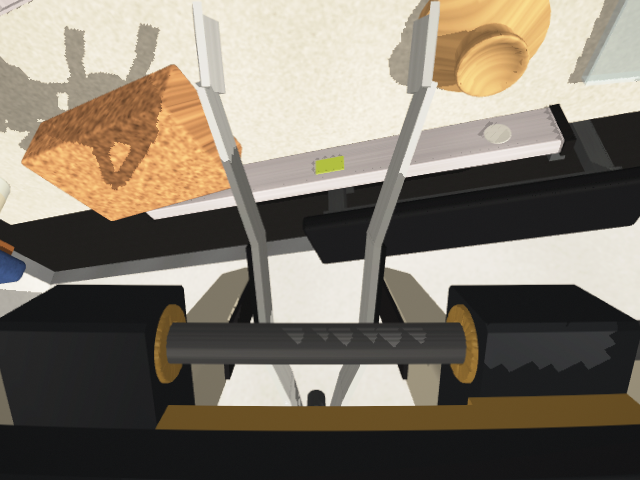

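```bash
python3 -m creep '[[[0,0,0],[0,5,0]],[[0,0,0],[0,7,0]],[[0,0,0],[0,7,0]],[[0,0,0],[0,7,0]],[[0,0,0],[0,7,0]],[[0,0,0],[0,7,0]],[[0,0,0],[0,5,0]],[[0,0,0],[0,0,0]],[[0,0,0],[0,0,0]]]' 57 20
python3 - <<'E'
from h import *
tipdelta((.59,-.018,.066)); print(delta((.548,-.303,.42)),read_state()['q'].round(2))
E
```

```text
t: 20.13
tool_pos: [0.5904, -0.0188, 0.4424]
orientation: [-0.421, -3.112, 0.001]
force: [-0.8, 0.3, -1.2]
opening: 0.0529
tcp [ 0.5904 -0.0188  0.4424] tip [0.4946 0.0075 0.2641] need world [ 0.0954 -0.0255 -0.1981] tool cm [-9.91  0.09 19.79] heading 164.59 pitch -0.09 roll -0.0007
[ -3.47 -28.53   2.26] [-0.12  0.09  1.46 -0.    1.59 -1.42]
```

```bash
python3 -m creep '[[[-0.2,-1.9,0.1],[0,0,0]],[[-0.4,-3.4,0.3],[0,0,0]],[[-0.5,-3.9,0.3],[0,0,0]],[[-0.5,-3.9,0.3],[0,0,0]],[[-0.5,-3.9,0.3],[0,0,0]],[[-0.5,-3.9,0.3],[0,0,0]],[[-0.5,-3.9,0.3],[0,0,0]],[[-0.4,-3.6,0.3],[0,0,0]],[[0,0,0],[0,0,4]],[[0,0,0],[0,0,7]],[[0,0,0],[0,0,7]],[[0,0,0],[0,0,7]]]'
python3 -m creep '[[[0,0,0],[0,0,7]],[[0,0,0],[0,0,7]],[[0,0,0],[0,0,7]],[[0,0,0],[0,0,7]],[[0,0,0],[0,0,7]],[[0,0,0],[0,0,7]],[[0,0,0],[0,0,7]],[[0,0,0],[0,0,7]],[[0,0,0],[0,0,7]],[[0,0,0],[0,0,7]],[[0,0,0],[0,0,7]],[[0,0,0],[0,0,7]]]'
python3 -m creep '[[[0,0,0],[0,0,7]],[[0,0,0],[0,0,7]],[[0,0,0],[0,0,7]],[[0,0,0],[0,0,7]],[[0,0,0],[0,0,7]],[[0,0,0],[0,0,7]],[[0,0,0],[0,0,7]],[[0,0,0],[0,0,4.5]],[[0,0,0],[0,0,0]],[[0,0,0],[0,0,0]]]'
python3 - <<'E'
from h import *
tipdelta((.59,-.018,.066)); print(delta((.548,-.300,.20)))
c=read_camera("wrist"); cv2.imwrite("pics/w17.png",c["img"][:,:,::-1])
c=read_camera("top"); crop(c,250,130,240,190,3,"t17.png")
E
```

```text
t: 21.13
tool_pos: [0.5478, -0.3018, 0.4223]
orientation: [1.094, 2.943, -0.002]
force: [-0.5, -0.0, -2.1]
opening: 0.0535
t: 22.13
tool_pos: [0.5481, -0.3012, 0.4225]
orientation: [2.781, 1.456, 0.001]
force: [-0.3, 0.0, -1.4]
opening: 0.053
t: 22.97
tool_pos: [0.5481, -0.3013, 0.4228]
orientation: [3.14, 0.062, 0.002]
force: [0.9, -0.5, -1.3]
opening: 0.0531
tcp [ 0.5481 -0.3013  0.4228] tip [ 0.6472 -0.2975  0.2444] need world [-0.0572  0.2795 -0.1784] tool cm [ -4.62 -28.18  17.8 ] heading 2.28 pitch -0.05 roll 0.0011
[-2.000e-02 -1.500e-01  2.228e+01]
```

View pics/w17.png

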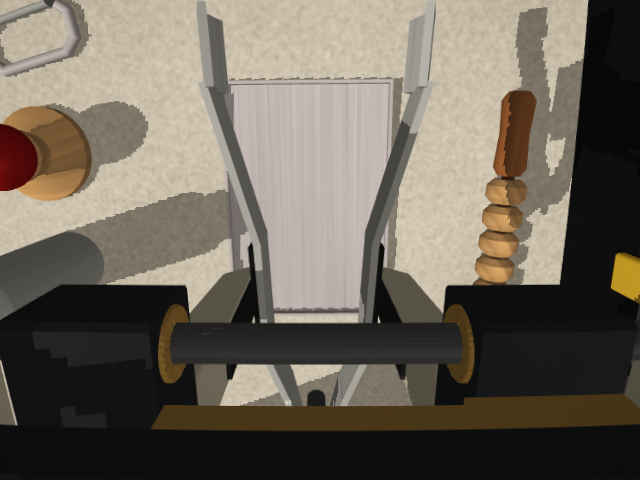

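View pics/t17.png

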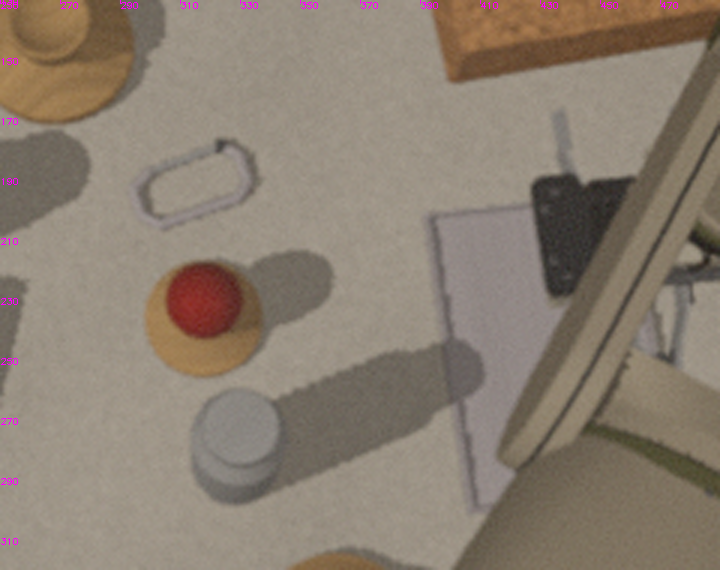

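```bash
python3 -m creep '[[[-0.5,-0.2,2],[0,0,0]],[[-0.6,-0.2,3],[0,0,0]],[[-0.6,-0.2,3.5],[0,0,0]],[[0,0,3.5],[0,0,0]],[[0,0,3],[0,0,0]],[[0,0,2.5],[0,0,0]],[[0,0,1.5],[0,0,0]],[[0,0,0],[0,0,0]],[[0,0,0],[0,0,0]]]'
python3 - <<'E'
from h import *
tipdelta((.59,-.018,.066)); print(delta((.531,-.295,.1945)))
c=read_camera("wrist"); cv2.imwrite("pics/w18.png",c["img"][:,:,::-1])
c=read_camera("scene"); crop(c,160,190,140,140,4,"s18.png")
E
```

```text
t: 23.82
tool_pos: [0.5307, -0.2959, 0.2325]
orientation: [-3.14, -0.06, 0.002]
force: [-0.3, -0.1, -0.9]
opening: 0.0531
tcp [ 0.5307 -0.2959  0.2325] tip [ 0.6293 -0.292   0.0539] need world [-0.0393  0.274   0.0121] tool cm [ -2.89 -27.53  -1.18] heading 2.19 pitch 0.08 roll -0.001
[ 0.04 -0.09  3.8 ]
```

View pics/w18.png

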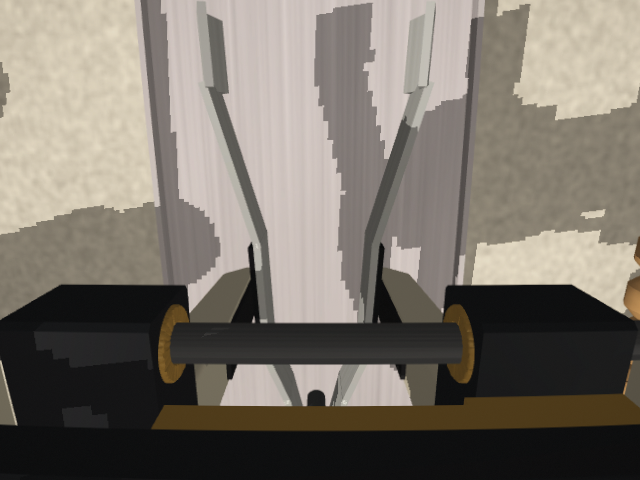

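View pics/s18.png

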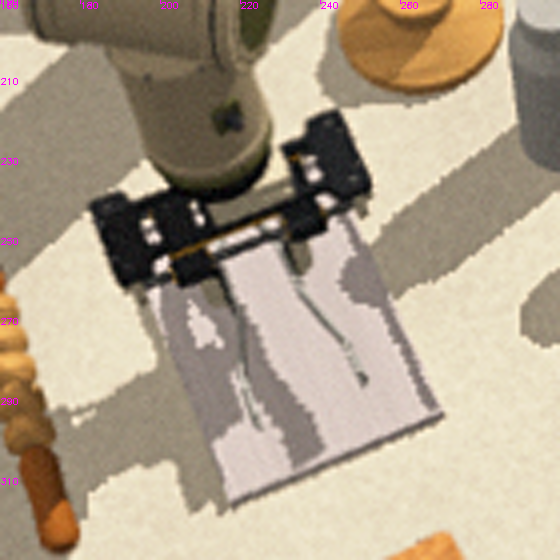

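Tongs sit centred over the tray, inside its edges. I lower them, then release.

```bash
python3 -m creep '[[[0,0,1],[0,0,0]],[[0,0,1.2],[0,0,0]],[[0,0,0.8],[0,0,0]],[[0,0,0.4],[0,0,0]],[[0,0,0.3],[0,0,0]],[[0,0,0],[0,0,0]],[[0,0,0],[0,0,0]]]'
python3 -c "
from h import *
print(delta((.531,-.295,.1945)),read_state()['force'])"
```

```text
t: 24.5
tool_pos: [0.531, -0.2962, 0.1962]
orientation: [-3.141, -0.058, 0.001]
force: [0.6, 0.6, -1.7]
opening: 0.053
[-0.   -0.12  0.17] [ 0.57552563  0.56048831 -1.65406776]
```

```bash
python3 -m creep '[[[0,0,0.12],[0,0,0]],[[0,0,0],[0,0,0]],[[0,0,0],[0,0,0]]]'
python3 -m creep '[[[0,0,0.08],[0,0,0]],[[0,0,0],[0,0,0]],[[0,0,0],[0,0,0]]]'
python3 -m creep '[[[0,0,0],[0,0,0]],[[0,0,0],[0,0,0]],[[0,0,0],[0,0,0]]]' 62
python3 -m creep '[[[0,0,0],[0,0,0]],[[0,0,0],[0,0,0]],[[0,0,0],[0,0,0]],[[0,0,0],[0,0,0]]]' 80
python3 -m creep '[[[0,0,-0.5],[0,0,0]],[[0,0,-1],[0,0,0]],[[0,0,-2],[0,0,0]],[[0,0,-3],[0,0,0]],[[0,0,-3.5],[0,0,0]],[[0,0,-3.5],[0,0,0]],[[0,0,-3.5],[0,0,0]],[[0,0,-2],[0,0,0]],[[0,0,0],[0,0,0]]]'
python3 - <<'E'
from h import *
print(tool()[0],read_state()['opening'])
for n in ("wrist","scene","top"):
    c=read_camera(n); np.save(f"{n}20.npy",c,allow_pickle=True); cv2.imwrite(f"pics/{n}20.png",c["img"][:,:,::-1])
E
```

```text
t: 24.75
tool_pos: [0.5312, -0.2963, 0.1956]
orientation: [3.141, 0.058, 0.001]
force: [0.3, 0.0, -1.1]
opening: 0.0533
t: 25.0
tool_pos: [0.5311, -0.2962, 0.1945]
orientation: [3.141, 0.058, 0.0]
force: [0.2, -0.2, -1.6]
opening: 0.0531
t: 25.25
tool_pos: [0.531, -0.2962, 0.1944]
orientation: [-3.141, -0.058, 0.0]
force: [-0.2, -0.6, -0.2]
opening: 0.0578
t: 25.58
tool_pos: [0.5312, -0.2963, 0.1945]
orientation: [3.141, 0.058, 0.001]
force: [0.2, -0.2, 0.2]
opening: 0.0735
t: 26.33
tool_pos: [0.5322, -0.2969, 0.3929]
orientation: [3.134, 0.058, 0.015]
force: [0.7, -1.2, 1.2]
opening: 0.0746
[ 0.53220805 -0.29690658  0.39288127] 0.07461166855401195
```

View pics/wrist20.png

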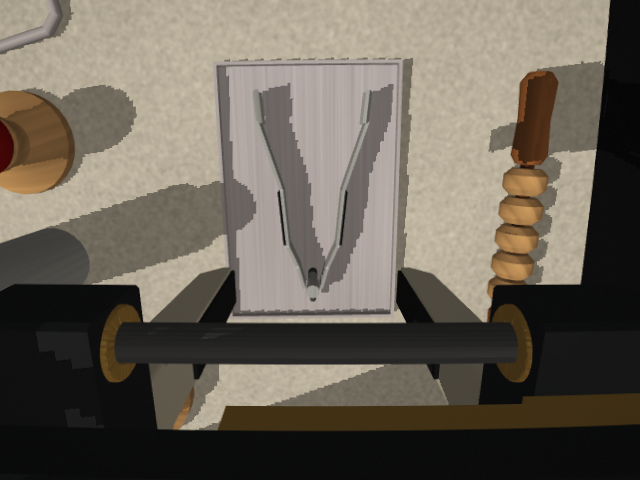

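View pics/scene20.png

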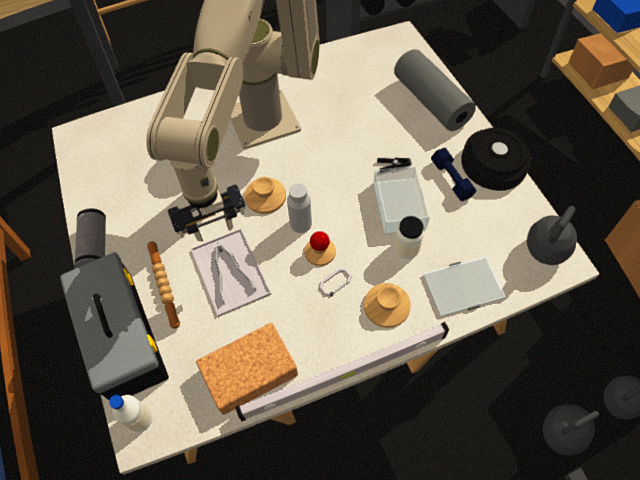

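View pics/top20.png

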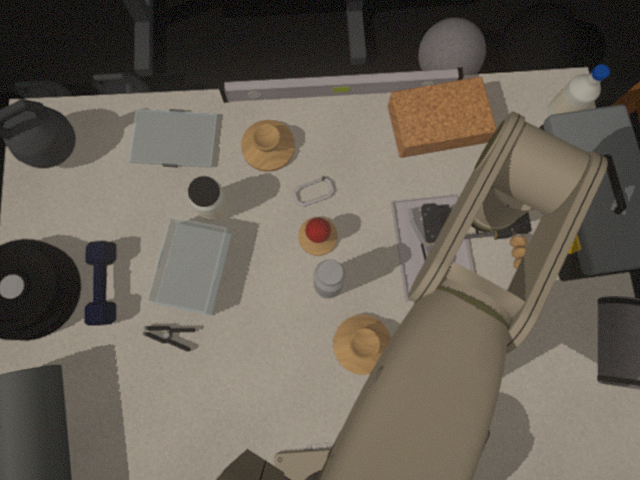

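```bash
python3 -m creep '[[[0,0,0],[0,0,0]],[[0,0,0],[0,0,0]],[[0,0,0],[0,0,0]]]'
python3 - <<'E'
from h import *
rs=[]
for n,(x,y,w,h) in (("top",(295,205,50,45)),("scene",(300,225,40,30))):
    c=read_camera(n); im=c["img"].astype(int); m=((im[...,0]>2*im[...,1])&(im[...,0]>50)&(im[...,0]>2.2*im[...,2])).astype(np.uint8); hh=cv2.cvtColor(c["img"],cv2.COLOR_RGB2HSV)[...,0]; m&=((hh<6)|(hh>174)).astype(np.uint8)
    z=np.zeros_like(m); z[y:y+h,x:x+w]=m[y:y+h,x:x+w]; cn=max(cv2.findContours(z,0,1)[0],key=cv2.contourArea); e=cv2.fitEllipse(cn); print(n,e); rs.append(ray(c,e[0]))
    hsv=cv2.cvtColor(c["img"],cv2.COLOR_RGB2HSV); m=cv2.inRange(hsv,(8,90,60),(25,255,255))
    if n=="scene":
        o=np.load("scene.npy",allow_pickle=True).item()["img"].astype(int)
        d=(np.abs(o-im).max(2)>60).astype(np.uint8); d=cv2.morphologyEx(d,cv2.MORPH_OPEN,np.ones((3,3)))
        for q in cv2.findContours(d,0,1)[0]:
            if cv2.contourArea(q)>15: print("diff",cv2.boundingRect(q))
        old=np.load("scene.npy",allow_pickle=True).item()
print(tri(rs))
E
```

```text
t: 26.73
tool_pos: [0.5308, -0.296, 0.3827]
orientation: [-3.139, -0.058, 0.004]
force: [-0.2, 0.3, -0.2]
opening: 0.0742
top ((317.0064392089844, 230.08425903320312), (21.436452865600586, 22.863218307495117), 132.7991180419922)
scene ((319.2066955566406, 240.8151092529297), (18.20575714111328, 18.6249942779541), 27.133588790893555)
diff (148, 313, 17, 26)
diff (168, 302, 17, 21)
diff (219, 298, 5, 7)
diff (244, 295, 10, 7)
diff (126, 284, 14, 34)
diff (231, 277, 13, 16)
diff (240, 272, 11, 14)
diff (290, 259, 20, 18)
diff (217, 246, 6, 5)
diff (105, 244, 42, 33)
diff (151, 241, 24, 13)
diff (198, 236, 5, 6)
diff (224, 233, 18, 8)
diff (310, 231, 20, 21)
diff (302, 229, 10, 9)
diff (87, 222, 16, 34)
diff (388, 184, 19, 19)
diff (253, 179, 16, 13)
diff (169, 156, 120, 87)
diff (90, 152, 86, 85)
diff (390, 151, 9, 8)
diff (310, 150, 64, 68)
diff (207, 131, 12, 32)
diff (147, 127, 21, 22)
diff (185, 117, 19, 12)
diff (454, 58, 6, 15)
diff (413, 35, 19, 24)
diff (431, 23, 21, 24)
diff (261, 13, 18, 18)
diff (283, 9, 7, 14)
diff (435, 0, 15, 27)
diff (275, 0, 44, 80)
diff (159, 0, 103, 127)
(array([ 0.58874796, -0.01662253,  0.06731174]), [1.8, 1.8])
```

```bash
python3 -c "
from plant import *
print(close_job())"
```

```text
the job is handed in; nothing more can be done
None
```

I took the tongs from the tray and gripped the ball in the box with them, tilted 45°. I carried it to the smallest of the three bases (foot about 95 mm) and let go once the wrist force showed it touching the hollow. Then I laid the tongs flat in the tray, opened the gripper and backed off. The job was handed in at about 27 s of the 61 s allowed.

**Last checks:**
- **Ball:** two camera views put it at (0.589, -0.017, 0.067) m. The seat is at about (0.5895, -0.018, 0.066), and the two sightlines passed within 1.8 mm of the computed point.
- **Tongs:** they lie flat and relaxed inside the tray, about 17 mm nearer the robot than before and turned about 4°, so they sit clear of the rim.
- **Other objects:** in the final scene and top pictures they look where they were. An automatic before/after comparison flagged many patches. I put these down to the arm, its shadow, the ball and the tongs, but did not check each patch or measure the other objects.
- **Measurements that disagreed:** camera estimates of the cradle's and ball's positions differed by a few millimetres between views (up to about 7 mm for the hollow's rim), so I averaged them or went by the clearer features. The ball's height in the box came out 3–4 mm above the expected 34 mm, so I used 34 mm.

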